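# Put the sharpening stones away and close the case

### The job

Sharpening is done for today: put the three stones back into the wooden case, each lying flat in the recess of its own shape, then shut the lid fully and fold the brass clasp down flat against the front of the case. The stones are brittle, so set them down rather than drop them, don't let the lid slam, and leave everything else on the bench where it is.

Things in the scene. Friction and masses are not known exactly. Their poses are not given: they have to be found in the camera images.
- case: dark wooden stone case, fixed, on the 3 mm mat. Base 240 (x) x 136 (y) x 34 mm, flat top, 58 high with the lid shut; origin at the centre of its underside. Lid hinge along x on the +y side, clasp on the -y side (front). Three blue-lined recesses in the top, 12 deep, 2.5 mm wider all round than their stones: 45 x 105, 29 x 81 (long along y), round 61. A seated stone stands 14 mm proud
- seat_bench (a point): where the centre of the bench stone lies when seated in the rectangular recess nearest the case's -x end (78 mm from the middle); axes as case
- seat_slip (a point): where the centre of the slip stone lies when seated in the narrow recess near the middle; axes as case
- seat_round (a point): where the centre of the round stone lies when seated in the round recess towards the case's +x end; axes as case
- case_hinge (a point): middle of the lid's hinge axis, on the base's top edge at +y; axes as case
- lid (a joint): opening angle of the lid in rad: 0 shut, 1.57 upright, starts 1.55 to 1.8. The lid is a shallow tray 240 x 136 x 24 mm (walls 8, top 6, hollow 18 deep), 0.22 kg. Its stiff hinge holds it at any angle; about 3 to 5 N near its free edge move it
- lid_edge (a point): on the lid: middle of the free edge of its outer (top) face, 136 mm from the hinge axis along the lid and 24 mm to the outer side; axes as case when shut
- clasp (a joint): angle of the clasp's flap relative to the lid, in rad: 0 folded flat down against the front, 1.57 standing straight out from the front, starts 0.9 to 1.6. Its stiff pivot holds it at any angle; about 1 N at the tip moves it
- clasp_pivot (a point): middle of the clasp's pivot on the lid's front face: 4 mm out from the face, 14 mm above the lid's lower edge (48 mm above the case's underside when shut); axes as the lid
- clasp_tip (a point): middle of the free end of the clasp's flap, a brass plate 30 wide, 3 thick, reaching 30 mm from the pivot
- bench_stone: large rectangular sharpening stone, grey below and rust-brown above, 40 (x) x 100 (y) x 26 mm high, about 0.24 kg, origin at its centre (13 mm above its underside)
- slip_stone: narrow cream-white stone, 24 (x) x 76 (y) x 26 mm high, about 0.11 kg, origin at its centre (13 mm above its underside)
- round_stone: round stone, dark grey-blue below and light blue above, diameter 56, 26 mm high, about 0.15 kg, origin at its centre (13 mm above its underside)
- board: pale wooden bench hook on which the stones start, does not slide: 320 (x) x 210 (y) x 18 mm, with a fence 30 mm wide and 22 mm high across its top at the +x end; origin at the centre of its underside. It and the case stand side by side on the mat, either one to the left
- honing_guide: small aluminium roller guide among the stones on the board, 36 x 60 x 23 mm, origin at the centre of its underside; leave alone
- mug: red mug beyond the case's +x end, 80 mm across, 85 high, handle at its +y; origin at the centre of its underside; leave alone
- pen: marker pen lying on the mat at the case's -x end, 120 (y) x 13 mm; leave alone
- oil_bottle: small amber oil bottle with white cap beyond the board's fence, 38 mm across, 88 high; origin at the centre of its underside; leave alone
- graver: graver with wooden handle lying at the board's -x end, 120 (y) x 27 x 26 mm; leave alone
- brayer: ink roller with red handle to the right, 150 (x) x 76 x 32 mm; leave alone
- print_block: carved printing block to the left, 100 (x) x 70 (y) x 24 mm; leave alone
- jar: glass jar with white lid at the far middle, 60 mm across, 65 high; origin at the centre of its underside; leave alone
Not all that is in view belongs to the job. What is shaped like the slip_stone but pink or turquoise is not meant.

How it is judged (in metres and radians):
On the way, in this order (a step that is already met when the one before it is completed fails the run):
1. all three stones lie seated in their matching recesses (distance between bench_stone and seat_bench below 0.005 m and angle between the z axis of each of bench_stone, slip_stone, round_stone and the z axis of case, either way round below 0.1 rad and distance between slip_stone and seat_slip below 0.005 m and distance between round_stone and seat_round below 0.005 m), for 0.2 s.
2. the lid is shut (value of joint lid below 0.03 rad), for 0.2 s.
3. the clasp is folded down (value of joint clasp below 0.12 rad), for 0.2 s.
At the end, for the whole second after the job is handed in: each stone rests in its own recess, its centre within 5 mm of its seat and flat to within 0.1 rad; the lid is shut to within 0.03 rad; the clasp is folded down to within 0.12 rad (all of step 1 and value of joint lid below 0.03 rad and value of joint clasp below 0.12 rad and linear speed of each of bench_stone, slip_stone, round_stone below 0.02 m/s); the robot touches nothing.
It fails at once if a stone is dropped (falls faster than 0.7 m/s while not in the fingers) ((linear speed of bench_stone above 0.7 m/s and contact force between the fingers and bench_stone below 0.3 N) or (linear speed of slip_stone above 0.7 m/s and contact force between the fingers and slip_stone below 0.3 N) or (linear speed of round_stone above 0.7 m/s and contact force between the fingers and round_stone below 0.3 N)).
It fails at once if the lid slams shut (closes faster than 2 rad/s over its last 0.3 rad) (velocity of joint lid below -2 rad/s and value of joint lid below 0.3 rad).
It fails at once if another thing on the bench is shifted by more than 30 mm (distance of any of honing_guide, mug, pen, oil_bottle, graver, brayer, print_block, jar from where it was at the start of the episode above 0.03 m).
It also fails if it takes over 72 s, if anything falls off the work surface, if the arm or the gripper's body presses on something with over 40 N, if the wrist force passes 120 N, or if a joint passes its speed limit or range.

### The arm

A 7-joint arm with a two-finger parallel gripper is mounted at the origin on the work surface. World frame = base frame: x ahead of the robot, y to its left, z up, the work surface at z = 0. Lengths are in m, angles in degrees, forces in N, time in s.
With the tool pointing down it reaches from about 0.425 to 0.875 m from the base axis. Payload 8.4 kg.
Tool frame: the origin (TCP) lies midway between the tips of the shut fingers; the grasp point (between the pads) lies 19 mm behind it; z points along the fingers, y is the line along which they close (so a half turn about z gives the same grasp; the last joint's range is limited). The gripper opens to 85 mm and grips with 20 to 120 N. Pads are 22 mm wide; open, the fingers measure 114 mm over their backs; the gripper's body (76 mm by 85 mm) begins 54 mm behind the grasp point. The pads swing forward as they close: fully open they stand 13 mm farther back than shut.
Start: joints at [58.43, 19.091, 2.286, 83.961, -0.768, 76.965, -3.352], TCP at [0.284, -0.585, 0.231] pointing down, gripper open.
Joint ranges: [-147.57, 147.57], [-21.85, 119.76], [-74.77, 79.35], [14.55, 137.4], [-85.83, 265.84], [4.83, 119.75], [-152.11, 152.11]. Speed limits (degrees/s): [127.2, 127.2, 159.86, 159.86, 180, 180, 180].

### API

Orientations are given as [roll, pitch, yaw] about the fixed x, y, z axes, in that order (R = Rz(yaw) Ry(pitch) Rx(roll)).
In Python, from workcell import r gives the robot as it stands.
- The arm moves only by the tool apply_moves, never from a script. Its argument "motion" is a list that holds one entry, the list of rows, each a list of 5 numbers: the shift along the tool's x, y, z normalised to -1 to 1, where 1 is 0.1 m, then the turn about the tool's z normalised to -1 to 1, where 1 is 1.5 rad, then the opening, from 0 (shut) to 1 (fully open). In form: [[[tx, ty, tz, roll, fingers], ...]]. A call has exactly 5 rows; each row is the pose to reach, as a shift and turn from the pose commanded when the call began, along the tool's axes at that moment; what a row does not reach only later rows make up. A row lasts 1/12 s, in which the tool goes at most 41.7 mm and 7.16 degrees, less where a joint would pass 70% of its speed; a pose out of reach is approached as far as the arm can. A call with a number of a shift or a turn outside -1 to 1 is refused whole. A call with a gripper value outside its range is refused whole. The fingers move at their own pace and stop on an object; the grip force is fixed at half the most. Time passes only in rows, so rows that repeat a pose let the fingers close, or fill a call up. It gives the time, the measured TCP pose, the force, the opening and the grip force at its end, in the units of the state.
- r.state(): the state, without advancing time (a new reading comes with each control period).
- r.grab_frame(name): name is "side" or "top"; returns a dict with "image" (384x512x3 uint8, red, green, blue), "z_map" (384x512 float32, m along the optical axis (not along the pixel's ray), 0 where there is no reading), "fx", "fy", "cx", "cy" (pixels), "R" (3x3) and "t" (3): a world point X has camera coordinates R X + t. Camera axes: x right, y down, z forward; pixel columns grow to the right and rows downward; lengths in m; the calibration is good to about 2 mm. A picture is of the moment at which its call begins.
- r.job_done(): hands the job in; it is judged then, once.
The state is a dict: "t": time; "joints": joint angles; "qd": joint speeds; "effort": joint torques, N m; "eef_pos": TCP position; "tcp_rot": TCP orientation; "force": force on the tool from outside, world axes, zero at the start; "torque": the same for the moment, N m; "finger_gap": finger opening in m; "grip_force": force on a finger pad.
Only numpy, scipy, OpenCV 4.12 (cv2) and the standard library are available. Lean on these libraries where they do the work, as an engineer would, in place of code of your own. Each camera call takes 0.05 s, during which the arm holds its last target. There are 200 camera calls.

## Working session

There is one attempt and no reset: what is moved stays moved. The work goes in short steps, Python scripts to look and compute and a tool call to move; the robot and the scene stay as the last step left them, time stands still between calls to the robot, and variables do not carry over. Pictures are saved under pics/ and viewed, at most 10 in all, crops included, and the job is handed in when it is done.

Besides the shell and the picture viewer there is one more tool, called in YAML: its name, and indented under it one key for each argument. apply_moves: Moves the arm, as the interface text tells. Its arguments: {"type":"object","properties":{"motion":{"type":"array"}},"required":["motion"]}

```bash
ls; mkdir -p pics; python3 - <<'E'
from workcell import r
import cv2,numpy as np
print(r.state())
for n in("top","side"):
    f=r.grab_frame(n); cv2.imwrite(f"pics/{n}0.png",cv2.resize(f["image"][:,:,::-1],(800,600),interpolation=cv2.INTER_CUBIC))
    np.savez(f"{n}0.npz",**f)
    print(n,f["fx"],f["cx"],f["cy"],f["R"].round(3),f["t"])
E
```

```text
pics
{'t': 0.0, 'joints': array([58.42846694, 19.13083842,  2.28470004, 84.01131858, -0.76730083,
       76.9649285 , -3.35166195]), 'qd': array([ 0.04644127, -0.03028391, -0.03466747,  0.06006429,  0.04978025,
       -0.02005734,  0.09103882]), 'effort': array([-3.73261755e-04, -6.58563995e+01,  1.36501696e+00, -4.05553043e+01,
        1.66729133e-02,  1.27510916e-02, -1.71622546e-06]), 'eef_pos': array([ 0.28356896, -0.58437864,  0.23042945]), 'tcp_rot': array([-1.79908393e+02,  6.69706063e-03,  2.58869597e+01]), 'force': array([ 0.68933467, -0.12569801,  0.71412019]), 'torque': array([ 0.06509582, -0.02877227,  0.01276155]), 'grip_force': 0.0, 'finger_gap': 0.08547547262353886}
top 356.9079596936736 253.0991535749222 188.77769590656928 [[ 0.1   -0.995 -0.004]
 [-0.972 -0.097 -0.212]
 [ 0.211  0.025 -0.977]] [-0.08971322  0.48717807  0.9666018 ]
side 351.03835294041323 250.0241730421773 193.62676897640293 [[-0.992 -0.124 -0.002]
 [-0.074  0.598 -0.798]
 [ 0.1   -0.792 -0.602]] [0.49058349 0.14408198 1.08157992]
```

View pics/top0.png

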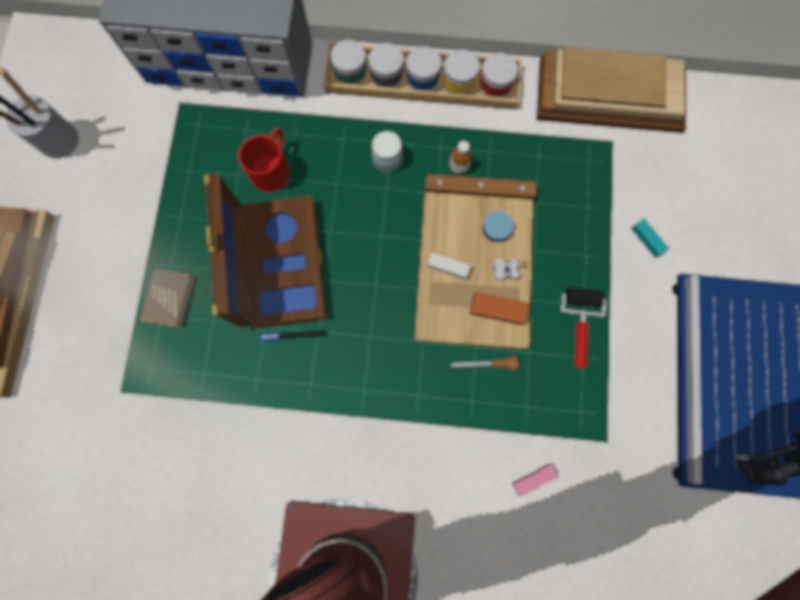

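View pics/side0.png

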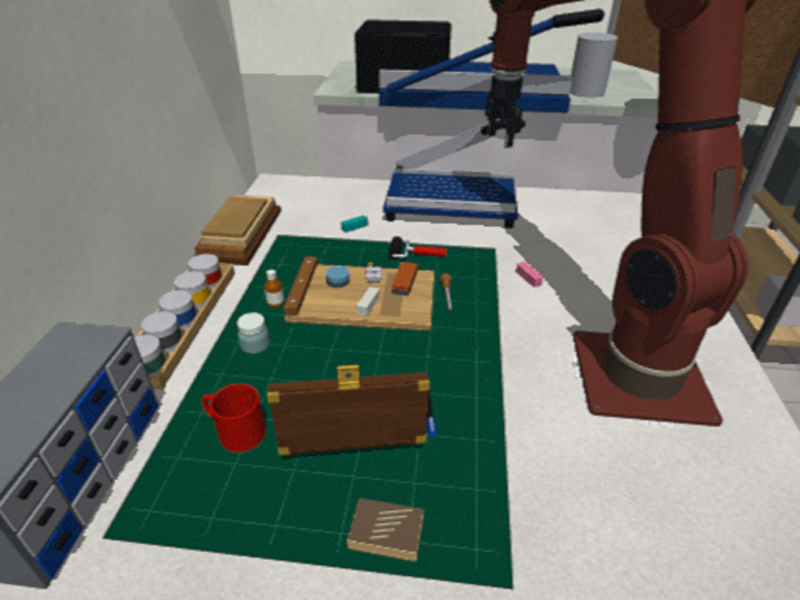

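The top view shows the case at (265,260) with its lid open on the left, and the board at (475,265). The case's +x points away from the robot, toward the mug at (265,160).

There are three slip-shaped objects: the cream one on the board at (449,265), a pink one at (535,480) and a turquoise one at (650,237). The cream one fits the description. I'll measure it and confirm in a crop.

```bash
cat > h.py <<'E'
import numpy as np,cv2
S=4
def load(n): return dict(np.load(n+".npz"))
def ray(f,uv,z):
    uv=np.atleast_2d(uv).astype(float); d=np.c_[(uv[:,0]-f["cx"])/f["fx"],(uv[:,1]-f["cy"])/f["fy"],np.ones(len(uv))]@f["R"]
    C=-f["R"].T@f["t"]; return C+d*((z-C[2])/d[:,2])[:,None]
def up(f): return cv2.resize(f["image"],None,fx=S,fy=S,interpolation=cv2.INTER_CUBIC)
def blob(f,mask,z,box):
    """largest blob in box (orig px u0,v0,u1,v1); returns world contour on plane z"""
    m=np.zeros(mask.shape,np.uint8);u0,v0,u1,v1=[int(S*b) for b in box];m[v0:v1,u0:u1]=mask[v0:v1,u0:u1]
    c=max(cv2.findContours(m,cv2.RETR_EXTERNAL,cv2.CHAIN_APPROX_NONE)[0],key=cv2.contourArea)[:,0]
    uv=(c+.5)/S-.5
    return ray(f,uv,z)[:,:2],uv
def rect(P):
    (c,s,a)=cv2.minAreaRect((P*1000).astype(np.float32))
    if s[0]>s[1]: s=s[::-1];a+=90   # a = direction of short side
    return np.round(c,1),np.round(s,1),round((a+90)%180-90,1)
E
python3 - <<'E'
from h import *
f=load("top0");U=up(f);hsv=cv2.cvtColor(U,cv2.COLOR_RGB2HSV);H,Sa,V=[hsv[...,i].astype(int) for i in range(3)]
k=1/1.5625
for n,uv in dict(slip=(449,265),bench=(500,308),round=(498,226),board=(450,210),recb=(290,300),recs=(285,264),recr=(282,228),rim=(290,250),lidin=(230,250),fenc=(480,187),guide=(507,270)).items():
    u,v=np.array(uv)*k; z=f["z_map"][int(v),int(u)]
    P=f["R"].T@(z*np.array([(u-f["cx"])/f["fx"],(v-f["cy"])/f["fy"],1])-f["t"])
    print(n,hsv[int(v*S),int(u*S)],P.round(4))
bx=lambda a:[q*k for q in a]
for n,m,z,b in [("slip",(Sa<60)&(V>150),.047,(420,245,480,285)),
 ("bench",((H<9)|(H>172))&(Sa>150),.047,(455,285,540,330)),
 ("round",(H>90)&(H<115)&(Sa>60),.047,(475,205,520,250)),
 ("recb",(H>105)&(H<130)&(Sa>100),.037,(255,282,322,318)),
 ("recs",(H>105)&(H<130)&(Sa>100),.037,(258,250,310,276)),
 ("recr",(H>105)&(H<130)&(Sa>100),.037,(258,208,305,246))]:
    P,uv=blob(f,m.astype(np.uint8)*255,z,bx(b));print(n,rect(P),(uv.min(0)/k).round(),(uv.max(0)/k).round(), cv2.contourArea((P*1000).astype(np.float32)))
a=cv2.resize(f["image"][120:222,120:350,::-1],(780,346),interpolation=cv2.INTER_CUBIC)
g=load("side0");b=cv2.resize(g["image"][160:290,165:285,::-1],(240,260),interpolation=cv2.INTER_CUBIC)
o=np.zeros((600,780,3),np.uint8);o[:346]=a;o[346:600,:240]=b[:254];o[346:600,260:700]=cv2.resize(f["image"][155:193,268:334,::-1],(440,254),interpolation=cv2.INTER_CUBIC)
cv2.imwrite("pics/crop1.png",o)
E
```

```text
slip [ 30  10 199] [ 0.562  -0.1338  0.045 ]
bench [ 11 175 162] [ 0.4897 -0.2329  0.0466]
round [ 99  83 169] [ 0.6463 -0.2194  0.0474]
board [ 19  96 192] [ 0.68   -0.1286  0.0197]
recb [110 136 156] [0.4702 0.1558 0.0255]
recs [110 146 138] [0.5381 0.1747 0.0269]
recr [110 146 154] [0.6098 0.1915 0.0236]
rim [ 12 147  99] [0.5637 0.1668 0.037 ]
lidin [110 140  62] [0.5416 0.266  0.077 ]
fenc [ 10  56 145] [ 0.7232 -0.1808  0.0434]
guide [105  15 100] [ 0.5653 -0.2431  0.037 ]
slip (array([ 563.7, -132.5]), array([29.2, 80.2]), -11.6) [427. 252.] [470. 276.] 2027.9607236895245Traceback (most recent call last):
  File "<stdin>", line 15, in <module>
  File "h.py", line 11, in blob
    c=max(cv2.findContours(m,cv2.RETR_EXTERNAL,cv2.CHAIN_APPROX_NONE)[0],key=cv2.contourArea)[:,0]
      ~~~^^^^^^^^^^^^^^^^^^^^^^^^^^^^^^^^^^^^^^^^^^^^^^^^^^^^^^^^^^^^^^^^^^^^^^^^^^^^^^^^^^^^
ValueError: max() iterable argument is empty
```

```bash
cat > m.py <<'E'
from h import *
f=load("top0");U=up(f);hsv=cv2.cvtColor(U,cv2.COLOR_RGB2HSV);H,Sa,V=[hsv[...,i].astype(int) for i in range(3)]
k=1/1.5625
bx=lambda a:[q*k for q in a]
L=[("slip%d"%v,(Sa<60)&(V>v),.047,(420,245,480,285)) for v in(150,165,175,185)]
L+=[("bench%d"%v,(H<14)&(Sa>v),.047,(455,285,540,330)) for v in (130,145,155)]
L+=[("round%d"%v,(H>90)&(H<115)&(Sa>40)&(V>v),.047,(475,205,520,250)) for v in(110,130,145)]
bl=(H>100)&(H<130)&(Sa>100)
L+=[("recb",bl,.037,(255,280,322,320)),("recs",bl,.037,(255,248,312,278)),("recr",bl,.037,(258,205,305,248))]
for n,m,z,b in L:
    P,uv=blob(f,m.astype(np.uint8)*255,z,bx(b));print(n,rect(P),(uv.min(0)/k).round(),(uv.max(0)/k).round(), cv2.contourArea((P*1000).astype(np.float32)))
E
cat > c.py <<'E'
from h import *
f=load("top0")
a=cv2.resize(f["image"][120:222,120:350,::-1],(780,346),interpolation=cv2.INTER_CUBIC)
g=load("side0");b=cv2.resize(g["image"][160:287,165:285,::-1],(240,254),interpolation=cv2.INTER_CUBIC)
o=np.zeros((600,780,3),np.uint8);o[:346]=a;o[346:600,:240]=b;o[346:600,260:700]=cv2.resize(f["image"][155:193,268:334,::-1],(440,254),interpolation=cv2.INTER_CUBIC)
cv2.imwrite("pics/crop1.png",o)
E
python3 c.py; python3 m.py
```

```text
slip150 (array([ 563.7, -132.5]), array([29.2, 80.2]), -11.6) [427. 252.] [470. 276.] 2027.9607236895245
slip165 (array([ 564.5, -131.8]), array([26.9, 78.5]), -12.4) [427. 252.] [470. 275.] 1878.421293437481
slip175 (array([ 565.3, -131.3]), array([24.8, 77. ]), -13.2) [427. 252.] [469. 274.] 1773.4646573993377
slip185 (array([ 566.1, -130.6]), array([23.1, 74.4]), -13.4) [428. 253.] [467. 274.] 1521.8517061460298
bench130 (array([ 490.8, -231.5]), array([ 42.5, 103.2]), -6.9) [471. 292.] [528. 323.] 4145.399322657846
bench145 (array([ 490.8, -231.4]), array([ 40.1, 100.9]), -6.5) [471. 292.] [528. 322.] 3865.77423400525
bench155 (array([ 490.6, -231.3]), array([38.3, 99.1]), -6.4) [472. 293.] [527. 322.] 3608.5640954761766
round110 (array([ 648.2, -219.4]), array([52.8, 55.5]), 73.3) [483. 211.] [512. 238.] 2292.200594505295
round130 (array([ 649., -219.]), array([52.6, 53.4]), 48.3) [483. 211.] [512. 238.] 2188.7090442739427
round145 (array([ 650.1, -219. ]), array([51.1, 51.7]), 48.3) [484. 211.] [512. 237.] 2077.5359416655265
recb (array([469.5, 159.9]), array([ 41.5, 101. ]), 13.3) [260. 285.] [314. 313.] 3937.4964316487312
recs (array([537.5, 176. ]), array([25.6, 77.7]), 12.9) [263. 255.] [304. 271.] 1759.2834572358988
recr (array([606.9, 191.9]), array([54.8, 55.8]), 5.7) [265. 213.] [295. 241.] 2389.8660033200867
```

View pics/crop1.png

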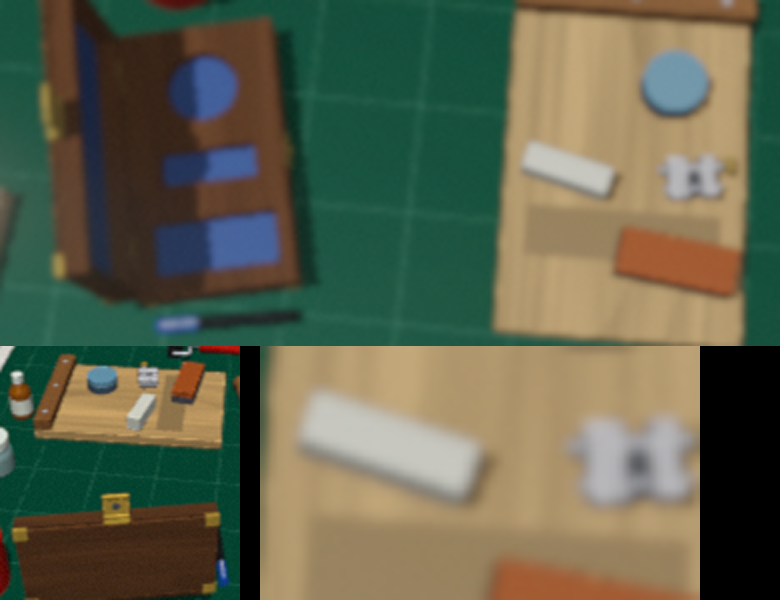

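Crop shows the cream stone at (568,168) on the board, blocked pink/turquoise are elsewhere: the cream one is the slip stone. Now cross-check using depth.

```bash
cat > d.py <<'E'
from h import *
k=1/1.5625
def cloud(f):
    v,u=np.mgrid[:384,:512]; z=f["z_map"]
    P=np.stack([(u-f["cx"])/f["fx"]*z,(v-f["cy"])/f["fy"]*z,z],-1)-f["t"]
    return P@f["R"]
def pts(W,lo,hi,box):
    x0,x1,y0,y1=box;m=(W[...,2]>lo)&(W[...,2]<hi)&(W[...,0]>x0)&(W[...,0]<x1)&(W[...,1]>y0)&(W[...,1]<y1)
    return W[m]
if __name__=="__main__":
    for n in("top0","side0"):
        f=load(n);W=cloud(f)
        for s,b in dict(bench=(.455,.53,-.29,-.175),slip=(.53,.60,-.18,-.085),round=(.61,.69,-.26,-.18)).items():
            P=pts(W,.041,.055,b);print(n,s,len(P),P.mean(0).round(4),rect(P[:,:2].astype(np.float32)))
    f=load("top0");W=cloud(f)
    P=pts(W,.031,.042,(.38,.72,.05,.28));print("rim",len(P),np.median(P[:,2]),rect(P[:,:2]))
    for s,b in dict(recb=(.43,.51,.08,.24),recs=(.51,.57,.11,.24),recr=(.57,.65,.14,.25)).items():
        P=pts(W,.018,.031,b);print(s,len(P),P.mean(0).round(4),rect(P[:,:2]))
    P=pts(W,.045,.25,(.36,.76,.1,.4))
    g=load("side0");Q=pts(cloud(g),.05,.25,(.38,.72,.15,.4));
    for q in(P,Q): print(len(q),q.min(0).round(3),q.max(0).round(3))
    # lid outer plane
    Wg=cloud(g);
    r=np.linalg.svd(Q-Q.mean(0),full_matrices=False)[2][2];print("lid normal",r.round(3),Q.mean(0).round(3))
E
python3 d.py
```

```text
top0 bench 496 [ 0.4924 -0.2319  0.047 ] (array([ 493.2, -232.3]), array([ 41. , 100.7]), -6.4)
top0 slip 225 [ 0.5638 -0.1328  0.0469] (array([ 564.4, -132.7]), array([25. , 75.1]), -14.1)
top0 round 275 [ 0.6509 -0.22    0.0468] (array([ 651.4, -220.5]), array([53.8, 54.6]), 68.6)
side0 bench 186 [ 0.4894 -0.2274  0.0465] (array([ 489.4, -230.9]), array([ 39.8, 102.2]), -7.0)
side0 slip 107 [ 0.5607 -0.1301  0.0464] (array([ 560.9, -133. ]), array([25.1, 77.8]), -13.8)
side0 round 118 [ 0.648  -0.2182  0.0461] (array([ 647.9, -220. ]), array([51.8, 57.4]), 12.7)
rim 2676 0.03721917998367941 (array([569.4, 195.6]), array([157.3, 293.7]), -76.9)
recb 561 [0.4711 0.1583 0.0256] (array([463. , 151.2]), array([ 66.3, 119.9]), 13.9)
recs 244 [0.5417 0.1756 0.0256] (array([544.1, 162.7]), array([ 27.7, 110.6]), 13.8)
recr 295 [0.6115 0.1943 0.0256] (array([611. , 193.8]), array([55.7, 59.3]), 27.7)
2140 [0.408 0.197 0.045] [0.76  0.298 0.214]
4503 [0.406 0.199 0.05 ] [0.72  0.297 0.211]
lid normal [ 0.133 -0.991  0.025] [0.536 0.265 0.123]
```

```bash
cat > e.py <<'E'
from d import *
f=load("top0");W=cloud(f)
F=pts(W,.038,.05,(.69,.78,-.32,-.05));print("fence",rect(F[:,:2]))
F=pts(W,.015,.024,(.40,.76,-.30,-.06));print("board",rect(F[:,:2]))
a=np.radians(13.1);Rm=np.array([[np.cos(a),np.sin(a)],[-np.sin(a),np.cos(a)]])
P=pts(W,.034,.041,(.38,.74,.06,.3));q=P[:,:2]@Rm.T
# edges in slices
for lo in np.arange(-.02,.09,.02):
    s=q[(q[:,1]>lo)&(q[:,1]<lo+.02)];print("y",lo.round(2),len(s),s[:,0].min().round(4) if len(s) else 0,s[:,0].max().round(4) if len(s) else 0)
for lo in np.arange(.46,.72,.03):
    s=q[(q[:,0]>lo)&(q[:,0]<lo+.03)];print("x",lo.round(2),len(s),s[:,1].min().round(4) if len(s) else 0,s[:,1].max().round(4) if len(s) else 0)
for c in((470.6,161.2),(539,177.4),(608.8,193.4)):print((Rm@np.array(c)).round(1))
g=pts(W,.03,.05,(.535,.61,-.30,-.195));print("guide",g.min(0),g.max(0))
E
python3 e.py
```

```text
fence (array([ 747., -181.]), array([ 67.5, 208.7]), 1.1)
board (array([ 557.9, -186.2]), array([210.3, 318.8]), -88.6)
y -0.02 410 0.4521 0.6933
y 0.0 371 0.453 0.6932
y 0.02 261 0.4529 0.7647
y 0.04 234 0.453 0.7336
y 0.06 274 0.4527 0.7275
y 0.08 386 0.4529 0.78
x 0.46 254 -0.0169 0.1195
x 0.49 138 -0.0173 0.1268
x 0.52 436 -0.0168 0.1195
x 0.55 198 -0.0171 0.1341
x 0.58 410 -0.0168 0.1237
x 0.61 258 -0.0167 0.1348
x 0.64 294 -0.0168 0.1201
x 0.67 308 -0.0168 0.1367
x 0.7 13 0.0512 0.0823
[494.9  50.3]
[565.2  50.6]
[636.8  50.4]
guide [ 0.54834185 -0.27574922  0.03070224] [ 0.58935124 -0.21167224  0.04835625]
```

apply_moves:
  motion:
    - [[0.2,-0.07,0.05,0,1],[0.4,-0.14,0.1,0,1],[0.6,-0.2,0.2,0,1],[0.8,-0.27,0.25,0,1],[1.0,-0.34,0.3,0,1]]

```text
t: 0.52
eef_pos: [0.3592, -0.5094, 0.2003]
tcp_rot: [-179.9, 0.0, 25.9]
force: [0.3, -0.4, -0.5]
finger_gap: 0.0853
grip_force: 0.0
```

apply_moves:
  motion:
    - [[0.2,-0.07,0.05,0,1],[0.4,-0.14,0.1,0,1],[0.6,-0.2,0.2,0,1],[0.8,-0.27,0.25,0,1],[1.0,-0.34,0.3,0,1]]

```text
t: 0.93
eef_pos: [0.4343, -0.4352, 0.1704]
tcp_rot: [-179.9, 0.0, 25.9]
force: [-0.5, -0.9, 0.7]
finger_gap: 0.0855
grip_force: 0.0
```

apply_moves:
  motion:
    - [[0.2,-0.07,0,0,1],[0.4,-0.14,0,0,1],[0.6,-0.2,0,0,1],[0.8,-0.27,0,0,1],[1.0,-0.34,0,0,1]]

```text
t: 1.35
eef_pos: [0.5096, -0.3611, 0.1709]
tcp_rot: [-180.0, 0.0, 25.9]
force: [0.3, -0.4, 0.5]
finger_gap: 0.0857
grip_force: 0.0
```

apply_moves:
  motion:
    - [[0.2,-0.07,0,0,1],[0.4,-0.14,0,0,1],[0.6,-0.2,0,0,1],[0.8,-0.27,0,0,1],[1.0,-0.34,0,0,1]]

```text
t: 1.77
eef_pos: [0.5846, -0.2869, 0.1708]
tcp_rot: [-180.0, 0.0, 25.9]
force: [-0.2, 0.6, -0.1]
finger_gap: 0.0855
grip_force: 0.0
```

```bash
python3 - <<'E'
from d import *
W=cloud(load("top0"))
P=W[(abs(W[...,1]+.2196)<.03)&(W[...,0]>.675)&(W[...,0]<.78)]
P=P[np.argsort(P[:,0])]
print([(round(a,3),round(b,3)) for a,_,b in P[::6]])
E
```

```text
[(np.float64(0.675), np.float64(0.05)), (np.float64(0.676), np.float64(0.048)), (np.float64(0.678), np.float64(0.022)), (np.float64(0.681), np.float64(0.043)), (np.float64(0.684), np.float64(0.025)), (np.float64(0.685), np.float64(0.025)), (np.float64(0.688), np.float64(0.019)), (np.float64(0.689), np.float64(0.021)), (np.float64(0.69), np.float64(0.023)), (np.float64(0.692), np.float64(0.02)), (np.float64(0.693), np.float64(0.026)), (np.float64(0.693), np.float64(0.019)), (np.float64(0.694), np.float64(0.021)), (np.float64(0.695), np.float64(0.02)), (np.float64(0.696), np.float64(0.022)), (np.float64(0.697), np.float64(0.021)), (np.float64(0.698), np.float64(0.023)), (np.float64(0.699), np.float64(0.019)), (np.float64(0.701), np.float64(0.022)), (np.float64(0.702), np.float64(0.021)), (np.float64(0.702), np.float64(0.023)), (np.float64(0.703), np.float64(0.019)), (np.float64(0.704), np.float64(0.021)), (np.float64(0.705), np.float64(0.02)), (np.float64(0.706), np.float64(0.024)), (np.float64(0.707), np.float64(0.023)), (np.float64(0.708), np.float64(0.024)), (np.float64(0.709), np.f
[... 1781 characters left out ...]
44), np.float64(0.039)), (np.float64(0.744), np.float64(0.044)), (np.float64(0.763), np.float64(0.004)), (np.float64(0.765), np.float64(0.005)), (np.float64(0.766), np.float64(0.002)), (np.float64(0.767), np.float64(0.005)), (np.float64(0.768), np.float64(0.002)), (np.float64(0.769), np.float64(0.002)), (np.float64(0.77), np.float64(0.002)), (np.float64(0.771), np.float64(0.003)), (np.float64(0.772), np.float64(0.0)), (np.float64(0.773), np.float64(0.002)), (np.float64(0.774), np.float64(0.005)), (np.float64(0.775), np.float64(0.006)), (np.float64(0.776), np.float64(0.006)), (np.float64(0.777), np.float64(0.003)), (np.float64(0.778), np.float64(-0.0)), (np.float64(0.779), np.float64(0.004))]
```

apply_moves:
  motion:
    - [[0.2,-0.07,0.1,0,1],[0.4,-0.14,0.2,0,1],[0.6,-0.2,0.4,0,1],[0.8,-0.27,0.6,0,1],[0.88,-0.32,0.7,0,1]]

```text
t: 2.18
eef_pos: [0.65, -0.2172, 0.0981]
tcp_rot: [-179.8, 0.1, 26.0]
force: [-0.9, 1.0, 0.3]
finger_gap: 0.0857
grip_force: 0.0
```

apply_moves:
  motion:
    - [[-0.01,0.02,0.2,0,1],[-0.01,0.02,0.4,0,1],[-0.01,0.02,0.6,0,1],[-0.01,0.02,0.665,0,1],[-0.01,0.02,0.665,0,0.6]]

```text
t: 2.6
eef_pos: [0.6476, -0.2228, 0.0328]
tcp_rot: [-179.9, 0.2, 25.9]
force: [-0.6, -0.6, -0.0]
finger_gap: 0.0755
grip_force: 0.0
```

apply_moves:
  motion:
    - [[0,0,0,0,0.5],[0,0,0,0,0.5],[0,0,0,0,0.5],[0,0,0,0,0.5],[0,0,0,0,0.5]]

```text
t: 3.02
eef_pos: [0.6506, -0.2234, 0.037]
tcp_rot: [179.9, -0.1, 25.9]
force: [-0.9, -0.0, 6.7]
finger_gap: 0.0529
grip_force: 63.7
```

```bash
python3 - <<'E'
from workcell import r
from h import *
o=np.zeros((600,800,3),np.uint8)
for i,n in enumerate(("top","side")):
    f=r.grab_frame(n);np.savez(n+"1.npz",**f)
    b=(270,100,370,215) if n=="top" else (165,140,265,240)
    c=f["image"][b[1]:b[3],b[0]:b[2],::-1];o[:500,i*400:i*400+400]=cv2.resize(c,(400,500),interpolation=cv2.INTER_CUBIC)
cv2.imwrite("pics/g1.png",o);s=r.state();print(s["eef_pos"],s["force"],s["finger_gap"],s["grip_force"])
E
```

```text
[ 0.65056914 -0.22334116  0.03697547] [-1.14714824 -0.34992821  7.40078027] 0.052896036790031305 63.67216944694519
```

View pics/g1.png

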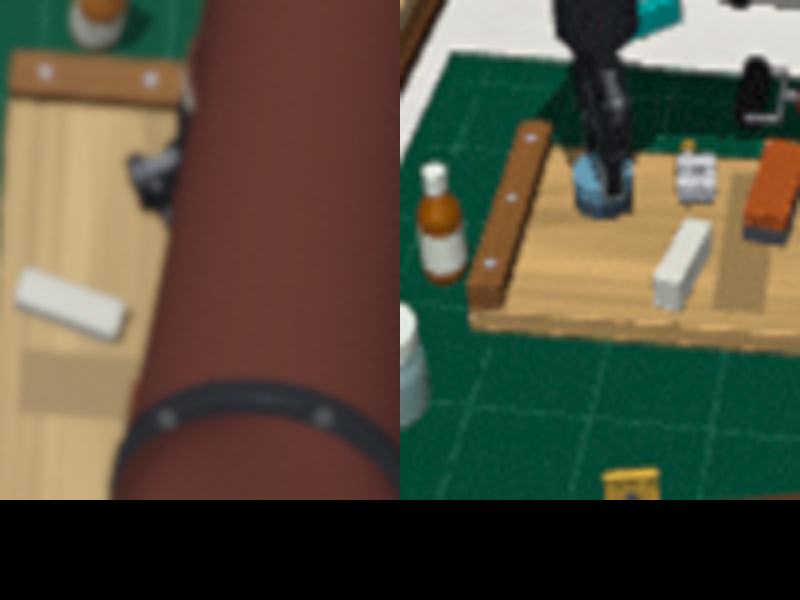

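The fingers straddle the round stone (side view about (603,190)), and the offset agrees with the tool yaw. I'll grip it again across x to centre it the other way too.

apply_moves:
  motion:
    - [[0,0,0,0,0.8],[0,0,0,0,0.8],[0,0,0,-0.08,0.8],[0,0,0,-0.16,0.8],[0,0,0,-0.24,0.8]]

```text
t: 3.53
eef_pos: [0.6494, -0.2227, 0.0349]
tcp_rot: [180.0, 0.0, 46.9]
force: [0.0, 0.1, -0.4]
finger_gap: 0.0682
grip_force: 0.0
```

apply_moves:
  motion:
    - [[0,0,0,-0.08,0.8],[0,0,0,-0.16,0.8],[0,0,0,-0.24,0.8],[0,0,0,-0.32,0.8],[0,0,0,-0.4,0.8]]

```text
t: 3.95
eef_pos: [0.6494, -0.2228, 0.0349]
tcp_rot: [-180.0, 0.0, 81.2]
force: [-0.8, -1.1, 0.4]
finger_gap: 0.0683
grip_force: 0.0
```

apply_moves:
  motion:
    - [[0,0,0,-0.08,0.8],[0,0,0,-0.16,0.8],[0,0,0,-0.24,0.8],[0,0,0,-0.256,0.8],[0,0,0,-0.256,0.8]]

```text
t: 4.37
eef_pos: [0.6493, -0.2229, 0.0347]
tcp_rot: [-180.0, -0.0, 102.8]
force: [-0.2, 0.8, -0.8]
finger_gap: 0.0686
grip_force: 0.0
```

apply_moves:
  motion:
    - [[0,0,0,0,0.5],[0,0,0,0,0.5],[0,0,0,0,0.5],[0,0,0,0,0.5],[0,0,0,0,0.5]]

```text
t: 4.78
eef_pos: [0.6499, -0.2229, 0.0357]
tcp_rot: [179.9, 0.0, 102.7]
force: [-0.7, 0.4, 5.0]
finger_gap: 0.0533
grip_force: 62.7
```

apply_moves:
  motion:
    - [[0,0,0,0,0.8],[0,0,0,0,0.8],[0,0,-0.4,0,0.8],[0.1,0,-0.8,0,0.8],[0.4,0,-1.0,0,0.8]]

```text
t: 5.2
eef_pos: [0.6417, -0.189, 0.1387]
tcp_rot: [179.8, 0.2, 102.5]
force: [1.1, -0.3, 1.3]
finger_gap: 0.0684
grip_force: 0.0
```

apply_moves:
  motion:
    - [[0.4,0,0,0,0.8],[0.8,0,0,0,0.8],[1,0,0,0,0.8],[1.0,0,0,0,0.8],[1.0,0,0,0,0.8]]

```text
t: 5.62
eef_pos: [0.6181, -0.0848, 0.135]
tcp_rot: [180.0, 0.0, 103.0]
force: [-0.2, -1.0, 0.0]
finger_gap: 0.0683
grip_force: 0.0
```

apply_moves:
  motion:
    - [[0.4,0,0,0,0.8],[0.8,0,0,0,0.8],[1,0,0,0,0.8],[1.0,0,0,0,0.8],[1.0,0,0,0,0.8]]

```text
t: 6.03
eef_pos: [0.5961, 0.0109, 0.1348]
tcp_rot: [-180.0, 0.0, 102.9]
force: [0.2, -0.8, 0.3]
finger_gap: 0.0686
grip_force: 0.0
```

```bash
cat > look.py <<'E'
import sys
from workcell import r
from d import *
t=sys.argv[1]
for n in("top","side"):
    f=r.grab_frame(n);np.savez(n+t+".npz",**f)
    W=cloud(f)
    for s,b in dict(bench=(.455,.53,-.29,-.175),slip=(.53,.60,-.18,-.085),round=(.61,.69,-.265,-.18)).items():
        P=pts(W,.041,.055,b)
        if len(P)>20: print(n,s,len(P),P.mean(0).round(4),rect(P[:,:2].astype(np.float32)))
f=load("top"+t);U=up(f);hsv=cv2.cvtColor(U,cv2.COLOR_RGB2HSV);H,Sa,V=[hsv[...,i].astype(int) for i in range(3)]
bx=lambda a:[q*k for q in a]
for n,m,z,b in [("slip175",(Sa<60)&(V>175),.047,(420,245,480,285)),("bench145",(H<14)&(Sa>145),.047,(455,285,540,330)),("round130",(H>90)&(H<115)&(Sa>40)&(V>130),.047,(475,205,520,250))]:
    try:
        P,uv=blob(f,m.astype(np.uint8)*255,z,bx(b));print(n,rect(P))
    except ValueError: pass
print(r.state()["eef_pos"],r.state()["joints"].round(1))
E
python3 look.py 2
```

```text
top bench 495 [ 0.4924 -0.2318  0.0472] (array([ 492.9, -232.2]), array([ 40.3, 100.7]), -6.6)
top slip 195 [ 0.5632 -0.1377  0.047 ] (array([ 564.2, -133.9]), array([25.8, 72.7]), -14.3)
top round 274 [ 0.6498 -0.2219  0.0468] (array([ 650.8, -222.5]), array([54. , 54.4]), 20.8)
side bench 189 [ 0.4892 -0.2277  0.0462] (array([ 489. , -232.9]), array([ 40.2, 106.4]), -7.3)
side slip 107 [ 0.5609 -0.1291  0.0468] (array([ 561. , -131.8]), array([24.8, 78.7]), -13.9)
side round 54 [ 0.6436 -0.2063  0.0453] (array([ 645.6, -206.9]), array([25.2, 51.1]), -77.8)
slip175 (array([ 564.2, -134.4]), array([26.2, 68.5]), -13.4)
bench145 (array([ 491.6, -230.5]), array([40.6, 98.2]), -6.3)
[0.59632368 0.00873431 0.13452703] [ 22.   20.2 -33.1  97.1  12.   66.3  -1.6]
```

apply_moves:
  motion:
    - [[-0.4,0,0,0,0.8],[-0.8,0,0,0,0.8],[-1,0,0,0,0.8],[-1.0,0,0,0,0.8],[-1.0,0,0,0,0.8]]

```text
t: 6.55
eef_pos: [0.6182, -0.0906, 0.1342]
tcp_rot: [-180.0, 0.0, 102.5]
force: [-0.6, 0.5, 0.4]
finger_gap: 0.0685
grip_force: 0.0
```

apply_moves:
  motion:
    - [[-0.4,0,0,0,0.8],[-0.8,0,0,0,0.8],[-1,0,0,0,0.8],[-1.0,0,0,0,0.8],[-1.0,0,0,0,0.8]]

```text
t: 6.97
eef_pos: [0.6402, -0.1854, 0.1343]
tcp_rot: [-180.0, -0.0, 102.7]
force: [-0.0, 1.0, -1.0]
finger_gap: 0.0684
grip_force: 0.0
```

apply_moves:
  motion:
    - [[-0.3,0,0,0,0.8],[-0.4,0,0.2,0,0.8],[-0.4,0,0.6,0,0.8],[-0.4,0,0.9,0,0.8],[-0.4,0,1.0,0,0.8]]

```text
t: 7.38
eef_pos: [0.6466, -0.2203, 0.0298]
tcp_rot: [-179.7, -0.3, 103.0]
force: [-1.0, 0.5, -1.1]
finger_gap: 0.0681
grip_force: 0.0
```

apply_moves:
  motion:
    - [[0,0,0,0,0.8],[0,0,0,0,0.5],[0,0,0,0,0.5],[0,0,0,0,0.5],[0,0,0,0,0.5]]

```text
t: 7.8
eef_pos: [0.6508, -0.2228, 0.037]
tcp_rot: [179.8, 0.1, 102.9]
force: [-0.2, 0.5, 4.5]
finger_gap: 0.0531
grip_force: 63.6
```

apply_moves:
  motion:
    - [[0,0,0,0,0.5],[0,0,-0.1,0,0.5],[0,0,-0.3,0,0.5],[0,0,-0.6,0,0.5],[0.14,0,-0.8,0,0.5]]

```text
t: 8.22
eef_pos: [0.6464, -0.2128, 0.1174]
tcp_rot: [180.0, 0.1, 102.7]
force: [0.1, -1.2, -1.3]
finger_gap: 0.0528
grip_force: 63.4
```

apply_moves:
  motion:
    - [[0.25,0.03,0,0,0.5],[0.5,0.06,0,0,0.5],[0.75,0.1,0,0,0.5],[1.0,0.13,0,0,0.5],[1.0,0.13,0,0,0.5]]

```text
t: 8.63
eef_pos: [0.6365, -0.1015, 0.116]
tcp_rot: [179.9, -0.2, 103.3]
force: [0.8, 0.8, -1.0]
finger_gap: 0.0529
grip_force: 63.4
```

apply_moves:
  motion:
    - [[0.25,0.03,0,0,0.5],[0.5,0.06,0,0,0.5],[0.75,0.1,0,0,0.5],[1.0,0.13,0,0,0.5],[1.0,0.13,0,0,0.5]]

```text
t: 9.05
eef_pos: [0.6264, -0.0013, 0.1159]
tcp_rot: [179.9, -0.2, 103.3]
force: [-0.3, 2.1, -1.3]
finger_gap: 0.0534
grip_force: 63.4
```

apply_moves:
  motion:
    - [[0.25,0.03,0,0,0.5],[0.5,0.06,0,0,0.5],[0.75,0.1,0,0,0.5],[1.0,0.13,0,0,0.5],[1.0,0.13,0,0,0.5]]

```text
t: 9.47
eef_pos: [0.6162, 0.0988, 0.1159]
tcp_rot: [179.9, -0.2, 103.3]
force: [-0.2, 1.7, -1.4]
finger_gap: 0.0529
grip_force: 63.4
```

apply_moves:
  motion:
    - [[0.25,0.03,0,0,0.5],[0.5,0.06,0.1,0,0.5],[0.75,0.1,0.2,0,0.5],[1.0,0.13,0.3,0,0.5],[1.0,0.13,0.4,0,0.5]]

```text
t: 9.88
eef_pos: [0.6062, 0.199, 0.0754]
tcp_rot: [179.9, -0.2, 103.3]
force: [-2.0, 0.9, -1.1]
finger_gap: 0.053
grip_force: 63.4
```

```bash
cat > tgt.py <<'E'
import sys,numpy as np
from workcell import r
x,y,z,psi=map(float,sys.argv[1:5]);s=r.state();p=s["eef_pos"];a=np.radians(s["tcp_rot"][2]);d=np.array([x,y,z])-p
t=((a-np.radians(psi)+np.pi)%(2*np.pi))-np.pi
print("t",s["t"],"pos",p.round(4),s["tcp_rot"].round(1),"F",s["force"].round(1),"gap",round(s["finger_gap"],4))
print("tx %.3f ty %.3f tz %.3f turn %.3f"%(10*(np.cos(a)*d[0]+np.sin(a)*d[1]),10*(np.sin(a)*d[0]-np.cos(a)*d[1]),-10*d[2],t/1.5))
E
python3 tgt.py .609 .1925 .041 103.1
```

```text
t 9.8833 pos [0.6062 0.199  0.0754] [179.9  -0.2 103.3] F [-2.   0.9 -1.1] gap 0.053
tx -0.069 ty 0.012 tz 0.344 turn 0.002
```

apply_moves:
  motion:
    - [[0,0,0,0,0.5],[0,0,0,0,0.5],[0,0,0,0,0.5],[0,0,0,0,0.5],[0,0,0,0,0.5]]

```text
t: 10.3
eef_pos: [0.6085, 0.1913, 0.0756]
tcp_rot: [179.9, 0.0, 102.8]
force: [-0.0, -0.3, -1.8]
finger_gap: 0.0529
grip_force: 63.4
```

```bash
python3 tgt.py .609 .1925 .041 103.1; python3 - <<'E'
from workcell import r
from d import *
f=r.grab_frame("top");np.savez("top3.npz",**f)
c=f["image"][90:220,110:250,::-1];cv2.imwrite("pics/p1.png",cv2.resize(c,(640,594),interpolation=cv2.INTER_CUBIC))
E
```

```text
t 10.3 pos [0.6085 0.1913 0.0756] [179.9   0.  102.8] F [-0.  -0.3 -1.8] gap 0.0529
tx 0.011 ty 0.008 tz 0.346 turn -0.004
```

View pics/p1.png

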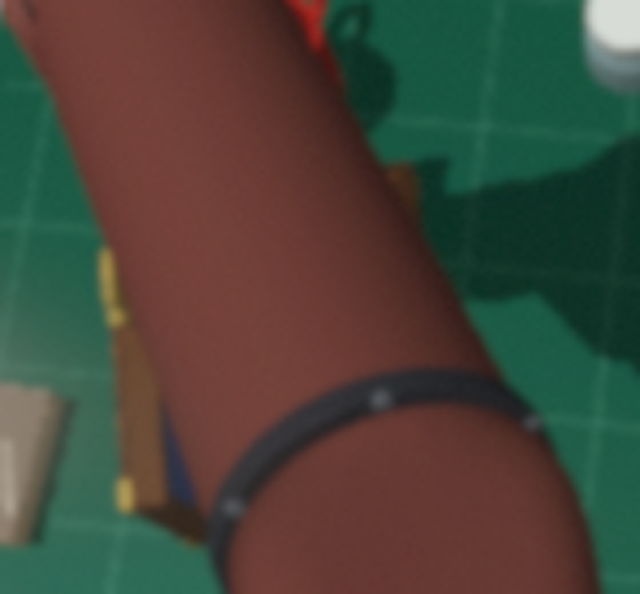

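The arm hides the case in this view, so I'll descend slowly and watch the force.

apply_moves:
  motion:
    - [[0.01,0.01,0.06,-0.004,0.5],[0.01,0.01,0.12,-0.004,0.5],[0.01,0.01,0.18,-0.004,0.5],[0.01,0.01,0.22,-0.004,0.5],[0.01,0.01,0.22,-0.004,0.5]]

```text
t: 10.77
eef_pos: [0.6076, 0.1932, 0.0512]
tcp_rot: [-179.9, 0.0, 103.2]
force: [-0.1, 0.1, -1.7]
finger_gap: 0.0529
grip_force: 63.4
```

apply_moves:
  motion:
    - [[0,0,0.03,0,0.5],[0,0,0.06,0,0.5],[0,0,0.09,0,0.5],[0,0,0.12,0,0.5],[0,0,0.12,0,0.5]]

```text
t: 11.18
eef_pos: [0.6086, 0.1936, 0.041]
tcp_rot: [180.0, 0.0, 103.2]
force: [-0.9, 0.1, 1.5]
finger_gap: 0.0524
grip_force: 63.4
```

Seated height reached (0.041) with only light floor contact. Releasing.

apply_moves:
  motion:
    - [[0,0,0,0,0.72],[0,0,0,0,0.75],[0,0,0,0,0.75],[0,0,-0.2,0,0.75],[0,0,-0.4,0,0.75]]

```text
t: 11.6
eef_pos: [0.6076, 0.1932, 0.0801]
tcp_rot: [-179.9, -0.0, 103.2]
force: [0.4, 0.0, -0.3]
finger_gap: 0.0639
grip_force: 0.0
```

```bash
python3 tgt.py .492 -.2328 .11 83.5
```

```text
t 11.6 pos [0.6076 0.1932 0.0801] [-179.9   -0.   103.2] F [ 0.4  0.  -0.3] gap 0.0639
tx -3.882 ty -2.101 tz -0.299 turn 0.230
```

apply_moves:
  motion:
    - [[-0.15,0,-0.3,0,0.68],[-0.35,-0.1,-0.3,0,0.68],[-0.6,-0.2,-0.3,0,0.68],[-0.8,-0.35,-0.3,0,0.68],[-1.0,-0.5,-0.3,0,0.68]]

```text
t: 12.02
eef_pos: [0.5826, 0.0835, 0.111]
tcp_rot: [180.0, 0.0, 103.2]
force: [0.7, -0.5, -0.0]
finger_gap: 0.0581
grip_force: 0.0
```

apply_moves:
  motion:
    - [[-0.25,-0.13,0,0,0.68],[-0.5,-0.26,0,0,0.68],[-0.75,-0.4,0,0,0.68],[-1.0,-0.53,0,0,0.68],[-1.0,-0.53,0,0,0.68]]

```text
t: 12.43
eef_pos: [0.5529, -0.0316, 0.1107]
tcp_rot: [-179.9, 0.2, 102.8]
force: [0.6, -1.0, -1.0]
finger_gap: 0.0581
grip_force: 0.0
```

apply_moves:
  motion:
    - [[-0.25,-0.13,0,0,0.68],[-0.5,-0.26,0,0,0.68],[-0.75,-0.4,0,0,0.68],[-1.0,-0.53,0,0,0.68],[-1.0,-0.53,0,0,0.68]]

```text
t: 12.85
eef_pos: [0.5237, -0.1407, 0.1107]
tcp_rot: [-179.9, 0.1, 102.8]
force: [1.0, -0.7, -0.9]
finger_gap: 0.0584
grip_force: 0.0
```

apply_moves:
  motion:
    - [[-0.25,-0.15,0,0.07,0.68],[-0.5,-0.3,0,0.14,0.68],[-0.75,-0.45,0,0.2,0.68],[-0.88,-0.54,0,0.23,0.68],[-0.88,-0.54,0,0.23,0.68]]

```text
t: 13.27
eef_pos: [0.4914, -0.2361, 0.1108]
tcp_rot: [-180.0, 0.1, 83.0]
force: [-0.1, -0.8, 0.1]
finger_gap: 0.0583
grip_force: 0.0
```

apply_moves:
  motion:
    - [[0,0,0,0,0.68],[0,0,0,0,0.68],[0,0,0,0,0.68],[0,0,0,0,0.68],[0,0,0,0,0.68]]

```text
t: 13.68
eef_pos: [0.4933, -0.2312, 0.1108]
tcp_rot: [180.0, -0.0, 83.6]
force: [0.3, 1.1, 0.3]
finger_gap: 0.0579
grip_force: 0.0
```

```bash
python3 tgt.py .492 -.2328 .0345 83.5; python3 - <<'E'
from workcell import r
from d import *
f=r.grab_frame("top");np.savez("top4.npz",**f);W=cloud(f)
P=pts(W,.046,.058,(.57,.65,.15,.24));print("round",len(P),P.mean(0).round(4),rect(P[:,:2]),P[:,2].std())
P=pts(W,.041,.055,(.53,.60,-.18,-.085));print("slip",len(P),P.mean(0),rect(P[:,:2]))
E
```

```text
t 13.6833 pos [ 0.4933 -0.2312  0.1108] [180.   -0.   83.6] F [0.3 1.1 0.3] gap 0.0579
tx -0.017 ty -0.011 tz 0.763 turn 0.001
round 273 [0.6086 0.1922 0.0511] (array([608.4, 192.1]), array([53.3, 54.1]), 28.3) 0.0018662744677177014
slip 224 [ 0.56387007 -0.13272244  0.04694779] (array([ 564.4, -132.6]), array([24.7, 75.1]), -13.1)
```

Round stone is seated: its top is at 0.0511, as it should be. Now the bench stone.

apply_moves:
  motion:
    - [[-0.02,-0.01,0.2,0,0.68],[-0.02,-0.01,0.4,0,0.68],[-0.02,-0.01,0.6,0,0.68],[-0.02,-0.01,0.72,0,0.68],[-0.02,-0.01,0.76,0,0.68]]

```text
t: 14.15
eef_pos: [0.4906, -0.2333, 0.0328]
tcp_rot: [-179.8, -0.1, 83.5]
force: [-0.8, 0.1, -0.3]
finger_gap: 0.058
grip_force: 0.0
```

apply_moves:
  motion:
    - [[0,0,0,0,0.6],[0,0,0,0,0.3],[0,0,0,0,0.3],[0,0,0,0,0.3],[0,0,0,0,0.3]]

```text
t: 14.57
eef_pos: [0.4924, -0.2343, 0.0359]
tcp_rot: [179.9, 0.0, 83.5]
force: [-0.9, 0.7, 4.9]
finger_gap: 0.0384
grip_force: 61.4
```

apply_moves:
  motion:
    - [[0,0,0,0,0.3],[0,0,0,0,0.3],[0,0,0,0,0.3],[0,0,-0.2,0,0.3],[0,0,-0.4,0,0.3]]

```text
t: 14.98
eef_pos: [0.4906, -0.2336, 0.0743]
tcp_rot: [-179.8, -0.1, 83.5]
force: [0.7, -0.4, -3.5]
finger_gap: 0.0381
grip_force: 61.5
```

```bash
python3 tgt.py .471 .161 .115 103.1; python3 -c "
from workcell import r
from d import *
W=cloud(r.grab_frame('side'));P=pts(W,.07,.1,(.44,.55,-.30,-.16));print(len(P),P.min(0),P.max(0))"
```

```text
t 14.9833 pos [ 0.4906 -0.2336  0.0743] [-1.798e+02 -1.000e-01  8.350e+01] F [ 0.7 -0.4 -3.5] gap 0.0381
tx 3.898 ty -0.643 tz -0.407 turn -0.228
238 [ 0.45530315 -0.28831848  0.07021144] [ 0.51975061 -0.17973168  0.09957128]
```

apply_moves:
  motion:
    - [[0.1,0,-0.2,0,0.3],[0.3,-0.05,-0.4,0,0.3],[0.5,-0.1,-0.4,0,0.3],[0.75,-0.13,-0.4,0,0.3],[0.98,-0.16,-0.4,0,0.3]]

```text
t: 15.45
eef_pos: [0.4868, -0.134, 0.1149]
tcp_rot: [180.0, 0.0, 83.4]
force: [0.4, 0.5, -3.0]
finger_gap: 0.0382
grip_force: 61.6
```

apply_moves:
  motion:
    - [[0.2,-0.04,0,0,0.3],[0.4,-0.08,0,0,0.3],[0.6,-0.1,0,0,0.3],[0.8,-0.13,0,0,0.3],[0.98,-0.16,0,0,0.3]]

```text
t: 15.87
eef_pos: [0.4819, -0.0345, 0.1146]
tcp_rot: [180.0, 0.0, 83.5]
force: [1.1, 0.1, -2.5]
finger_gap: 0.038
grip_force: 61.6
```

apply_moves:
  motion:
    - [[0.2,-0.04,0,0,0.3],[0.4,-0.08,0,0,0.3],[0.6,-0.1,0,0,0.3],[0.8,-0.13,0,0,0.3],[0.98,-0.16,0,0,0.3]]

```text
t: 16.28
eef_pos: [0.4772, 0.0646, 0.1146]
tcp_rot: [180.0, -0.0, 83.5]
force: [-0.1, -0.6, -2.7]
finger_gap: 0.0384
grip_force: 61.6
```

apply_moves:
  motion:
    - [[0.2,-0.04,0,-0.06,0.3],[0.4,-0.08,0,-0.12,0.3],[0.6,-0.1,0,-0.18,0.3],[0.8,-0.13,0,-0.228,0.3],[0.95,-0.16,0,-0.228,0.3]]

```text
t: 16.7
eef_pos: [0.4722, 0.1616, 0.1147]
tcp_rot: [180.0, -0.0, 103.4]
force: [-0.0, 0.1, -3.8]
finger_gap: 0.0382
grip_force: 61.6
```

apply_moves:
  motion:
    - [[0,0,0.1,0,0.3],[0,0,0.2,0,0.3],[0,0,0.3,0,0.3],[0,0,0.4,0,0.3],[0,0,0.4,0,0.3]]

```text
t: 17.12
eef_pos: [0.471, 0.1582, 0.0722]
tcp_rot: [-179.8, 0.0, 103.0]
force: [-0.8, 0.5, -2.5]
finger_gap: 0.0381
grip_force: 61.5
```

```bash
python3 tgt.py .4708 .160 .041 103.1; python3 - <<'E'
from workcell import r
from d import *
f=r.grab_frame("top");np.savez("top5.npz",**f)
c=f["image"][110:240,110:250,::-1];cv2.imwrite("pics/p2.png",cv2.resize(c,(640,594),interpolation=cv2.INTER_CUBIC))
E
```

```text
t 17.1167 pos [0.471  0.1582 0.0722] [-179.8    0.   103. ] F [-0.8  0.5 -2.5] gap 0.0381
tx 0.018 ty 0.002 tz 0.312 turn -0.001
```

View pics/p2.png

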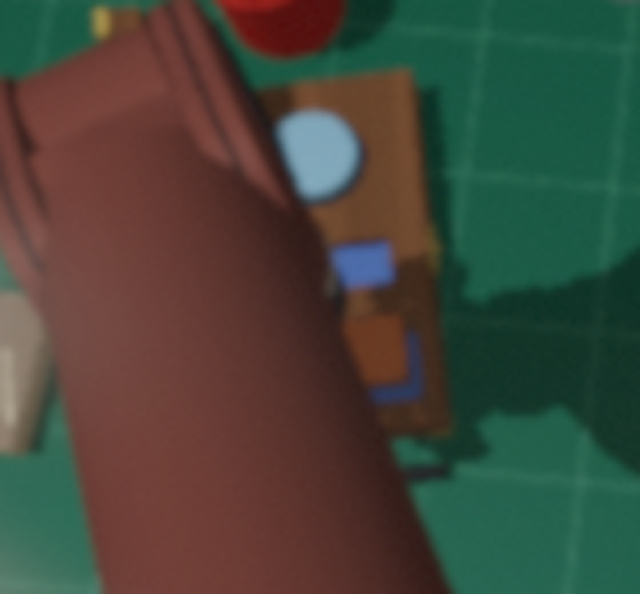

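The round stone sits in its recess at (318,155). The bench stone hangs above its own recess at (378,350), correctly aligned with it. Descending.

apply_moves:
  motion:
    - [[0.02,0,0.05,0,0.3],[0.02,0,0.1,0,0.3],[0.02,0,0.15,0,0.3],[0.02,0,0.2,0,0.3],[0.02,0,0.2,0,0.3]]

```text
t: 17.58
eef_pos: [0.4714, 0.1613, 0.0538]
tcp_rot: [-179.9, 0.0, 103.1]
force: [-0.5, 0.1, -3.5]
finger_gap: 0.0382
grip_force: 61.6
```

apply_moves:
  motion:
    - [[0,0,0.03,0,0.3],[0,0,0.06,0,0.3],[0,0,0.09,0,0.3],[0,0,0.115,0,0.3],[0,0,0.115,0,0.3]]

```text
t: 18.0
eef_pos: [0.4725, 0.1595, 0.0448]
tcp_rot: [-180.0, 0.2, 102.9]
force: [-7.5, -10.9, 22.8]
finger_gap: 0.0382
grip_force: 65.8
```

Wall contact: the reaction points toward -x/-y. I'll back off a little, shift that way and descend again.

apply_moves:
  motion:
    - [[0,0,-0.04,0,0.3],[0,0,-0.04,0,0.3],[-0.02,-0.015,-0.04,0,0.3],[-0.02,-0.015,-0.03,0,0.3],[-0.02,-0.015,-0.03,0,0.3]]

```text
t: 18.42
eef_pos: [0.471, 0.1591, 0.0462]
tcp_rot: [180.0, 0.0, 103.1]
force: [-0.5, -3.0, 0.3]
finger_gap: 0.038
grip_force: 63.2
```

```bash
python3 tgt.py .471 .160 .041 103.1
```

```text
t 18.4167 pos [0.471  0.1591 0.0462] [180.    0.  103.1] F [-0.5 -3.   0.3] gap 0.038
tx 0.008 ty 0.002 tz 0.052 turn -0.001
```

apply_moves:
  motion:
    - [[-0.01,0,0,0,0.3],[-0.012,0,0.015,0,0.3],[-0.012,0,0.03,0,0.3],[-0.012,0,0.045,0,0.3],[-0.012,0,0.045,0,0.3]]

```text
t: 18.83
eef_pos: [0.4714, 0.159, 0.0421]
tcp_rot: [180.0, -0.0, 103.1]
force: [-2.1, 0.9, 7.2]
finger_gap: 0.0383
grip_force: 63.8
```

apply_moves:
  motion:
    - [[0,0,0.01,0,0.3],[0,0,0.01,0,0.3],[0,0,0.02,0,0.3],[0,0,0.02,0,0.3],[0,0,0.02,0,0.3]]

```text
t: 19.25
eef_pos: [0.4714, 0.1597, 0.0408]
tcp_rot: [179.9, -0.1, 103.1]
force: [-4.7, 3.4, 11.9]
finger_gap: 0.0383
grip_force: 64.6
```

apply_moves:
  motion:
    - [[0,0,-0.015,0,0.3],[0,0,-0.015,0,0.4],[0,0,-0.015,0,0.55],[0,0,-0.015,0,0.6],[0,0,-0.05,0,0.6]]

```text
t: 19.67
eef_pos: [0.4707, 0.1576, 0.0441]
tcp_rot: [-179.9, 0.0, 103.0]
force: [0.3, 0.1, -0.4]
finger_gap: 0.0509
grip_force: 0.0
```

apply_moves:
  motion:
    - [[0,0,-0.2,0,0.6],[0,0,-0.5,0,0.6],[-0.2,0,-0.7,0,0.6],[-0.4,0.2,-0.7,0,0.6],[-0.7,0.2,-0.7,0,0.6]]

```text
t: 20.08
eef_pos: [0.5096, 0.0958, 0.1171]
tcp_rot: [179.7, 0.0, 103.2]
force: [0.2, -0.4, 1.2]
finger_gap: 0.0515
grip_force: 0.0
```

apply_moves:
  motion:
    - [[-0.25,0,0,0,0.6],[-0.5,0,0,0,0.6],[-0.75,0,0,0,0.6],[-1.0,0,0,0,0.6],[-1.0,0,0,0,0.6]]

```text
t: 20.5
eef_pos: [0.5298, -0.0091, 0.1146]
tcp_rot: [-180.0, 0.1, 102.7]
force: [-0.5, -0.3, -0.3]
finger_gap: 0.0514
grip_force: 0.0
```

apply_moves:
  motion:
    - [[-0.2,0.06,0,0.08,0.6],[-0.4,0.12,0,0.16,0.6],[-0.6,0.18,0,0.24,0.6],[-0.8,0.24,0,0.31,0.6],[-1.0,0.3,0,0.31,0.6]]

```text
t: 20.92
eef_pos: [0.5812, -0.0943, 0.1148]
tcp_rot: [-180.0, 0.0, 76.0]
force: [0.2, -0.0, 0.0]
finger_gap: 0.0509
grip_force: 0.0
```

```bash
python3 tgt.py .5638 -.1335 .035 76.3; cat > l2.py <<'E'
from workcell import r
from d import *
f=r.grab_frame("top");np.savez("top6.npz",**f);W=cloud(f)
for n,b in dict(round=(.57,.65,.15,.24),slipseat=(.518,.56,.13,.225),bench=(.435,.51,.09,.225)).items():
    P=pts(W,.045,.06,b)
    if len(P)<50: continue
    A=np.c_[P[:,:2]-P[:,:2].mean(0),np.ones(len(P))];c=np.linalg.lstsq(A,P[:,2],rcond=None)[0]
    print(n,len(P),P.mean(0).round(4),rect(P[:,:2]),"slope",c[:2].round(3),"z",c[2].round(4))
P=pts(W,.041,.055,(.53,.60,-.18,-.085));print("slip",len(P),P.mean(0).round(4),rect(P[:,:2]))
E
python3 l2.py
```

```text
t 20.9167 pos [ 0.5812 -0.0943  0.1148] [-180.    0.   76.] F [ 0.2 -0.   0. ] gap 0.0509
tx -0.422 ty -0.074 tz 0.798 turn -0.003
round 273 [0.6088 0.1921 0.0511] (array([609.1, 192.5]), array([53.7, 55. ]), -28.0) slope [-0.013  0.004] z 0.0511
bench 495 [0.4711 0.162  0.0512] (array([469.6, 171. ]), array([ 41.8, 118. ]), 13.4) slope [0.006 0.008] z 0.0512
slip 0 [nan nan nan] (array([0., 0.]), array([0., 0.]), 0.0)l2.py:9: RuntimeWarning: Mean of empty slice.
  P=pts(W,.041,.055,(.53,.60,-.18,-.085));print("slip",len(P),P.mean(0).round(4),rect(P[:,:2]))
  ret = um.true_divide(
```

Bench stone is seated flat (top at 0.0512, no slope). Now the slip stone.

apply_moves:
  motion:
    - [[-0.2,-0.04,0.2,-0.003,0.5],[-0.42,-0.08,0.4,-0.003,0.5],[-0.42,-0.08,0.4,-0.003,0.5],[-0.42,-0.08,0.4,-0.003,0.5],[-0.42,-0.08,0.4,-0.003,0.5]]

```text
t: 21.38
eef_pos: [0.5634, -0.1319, 0.075]
tcp_rot: [180.0, -0.0, 76.7]
force: [0.3, 0.2, 0.6]
finger_gap: 0.0429
grip_force: 0.0
```

```bash
python3 tgt.py .5639 -.1337 .0355 76.3
```

```text
t 21.3833 pos [ 0.5634 -0.1319  0.075 ] [180.   -0.   76.7] F [0.3 0.2 0.6] gap 0.0429
tx -0.016 ty 0.008 tz 0.395 turn 0.005
```

apply_moves:
  motion:
    - [[-0.02,0.01,0.15,0.005,0.5],[-0.02,0.01,0.3,0.005,0.5],[-0.02,0.01,0.395,0.005,0.5],[-0.02,0.01,0.395,0.005,0.5],[-0.02,0.01,0.395,0.005,0.1]]

```text
t: 21.8
eef_pos: [0.564, -0.1338, 0.0356]
tcp_rot: [-180.0, -0.0, 76.3]
force: [0.6, -0.3, -0.7]
finger_gap: 0.0318
grip_force: 0.0
```

apply_moves:
  motion:
    - [[0,0,0,0,0.1],[0,0,0,0,0.1],[0,0,0,0,0.1],[0,0,0,0,0.1],[0,0,0,0,0.1]]

```text
t: 22.22
eef_pos: [0.5646, -0.1345, 0.0364]
tcp_rot: [179.9, -0.0, 76.3]
force: [-0.4, 1.6, 6.9]
finger_gap: 0.0226
grip_force: 60.7
```

apply_moves:
  motion:
    - [[0,0,-0.1,0,0.1],[0,0,-0.3,0,0.1],[0,0,-0.6,0,0.1],[0,0,-0.8,0,0.1],[0,0,-0.8,0,0.1]]

```text
t: 22.63
eef_pos: [0.5663, -0.1351, 0.1205]
tcp_rot: [179.6, 0.0, 76.2]
force: [2.1, -0.6, -0.3]
finger_gap: 0.0222
grip_force: 59.9
```

```bash
python3 tgt.py .5395 .1762 .115 103.1
```

```text
t 22.6333 pos [ 0.5663 -0.1351  0.1205] [179.6   0.   76.2] F [ 2.1 -0.6 -0.3] gap 0.0222
tx 2.960 ty -1.000 tz 0.055 turn -0.313
```

apply_moves:
  motion:
    - [[0.2,-0.06,0,0,0.1],[0.4,-0.13,0,0,0.1],[0.6,-0.2,0,0,0.1],[0.8,-0.26,0,0,0.1],[1.0,-0.33,0,0,0.1]]

```text
t: 23.05
eef_pos: [0.555, -0.029, 0.1152]
tcp_rot: [-180.0, 0.0, 76.2]
force: [0.3, 1.4, -1.1]
finger_gap: 0.0225
grip_force: 59.9
```

apply_moves:
  motion:
    - [[0.2,-0.06,0,0,0.1],[0.4,-0.13,0,0,0.1],[0.6,-0.2,0,0,0.1],[0.8,-0.26,0,0,0.1],[1.0,-0.33,0,0,0.1]]

```text
t: 23.47
eef_pos: [0.5468, 0.0759, 0.1152]
tcp_rot: [-180.0, 0.0, 76.2]
force: [0.3, -0.3, -0.4]
finger_gap: 0.0216
grip_force: 59.9
```

apply_moves:
  motion:
    - [[0.2,-0.06,0,-0.08,0.1],[0.4,-0.13,0,-0.16,0.1],[0.6,-0.2,0,-0.24,0.1],[0.8,-0.26,0,-0.313,0.1],[0.95,-0.31,0,-0.313,0.1]]

```text
t: 23.88
eef_pos: [0.539, 0.1766, 0.1152]
tcp_rot: [-180.0, -0.0, 103.6]
force: [0.7, 0.6, -1.2]
finger_gap: 0.022
grip_force: 59.9
```

apply_moves:
  motion:
    - [[0,0,0.1,0,0.1],[0,0,0.2,0,0.1],[0,0,0.3,0,0.1],[0,0,0.4,0,0.1],[0,0,0.4,0,0.1]]

```text
t: 24.3
eef_pos: [0.5384, 0.1731, 0.0725]
tcp_rot: [-179.8, 0.0, 103.1]
force: [-0.3, 0.4, -1.3]
finger_gap: 0.0221
grip_force: 59.9
```

apply_moves:
  motion:
    - [[0,0,0,0,0.1],[0,0,0,0,0.1],[0,0,0,0,0.1],[0,0,0,0,0.1],[0,0,0,0,0.1]]

```text
t: 24.72
eef_pos: [0.54, 0.175, 0.0758]
tcp_rot: [180.0, 0.0, 103.1]
force: [0.2, 0.9, -0.8]
finger_gap: 0.0224
grip_force: 59.9
```

```bash
python3 tgt.py .5395 .1758 .0405 103.1
```

```text
t 24.7167 pos [0.54   0.175  0.0758] [180.    0.  103.1] F [ 0.2  0.9 -0.8] gap 0.0224
tx 0.009 ty -0.003 tz 0.353 turn 0.000
```

apply_moves:
  motion:
    - [[0.01,0,0.07,0,0.1],[0.01,0,0.14,0,0.1],[0.01,0,0.2,0,0.1],[0.01,0,0.24,0,0.1],[0.01,0,0.24,0,0.1]]

```text
t: 25.13
eef_pos: [0.5386, 0.1756, 0.0499]
tcp_rot: [-179.9, -0.0, 103.2]
force: [-0.1, -0.2, -1.5]
finger_gap: 0.0223
grip_force: 59.9
```

apply_moves:
  motion:
    - [[0,0,0.02,0,0.1],[0,0,0.04,0,0.1],[0,0,0.06,0,0.1],[0,0,0.08,0,0.1],[0,0,0.08,0,0.1]]

```text
t: 25.55
eef_pos: [0.5393, 0.1758, 0.043]
tcp_rot: [-180.0, 0.0, 103.1]
force: [-0.1, -0.4, -0.5]
finger_gap: 0.0222
grip_force: 59.9
```

apply_moves:
  motion:
    - [[0,0,0.01,0,0.1],[0,0,0.02,0,0.1],[0,0,0.025,0,0.1],[0,0,0.025,0,0.1],[0,0,0.025,0,0.1]]

```text
t: 25.97
eef_pos: [0.5395, 0.1759, 0.0408]
tcp_rot: [180.0, -0.0, 103.1]
force: [-0.7, 0.2, -1.5]
finger_gap: 0.0224
grip_force: 59.9
```

apply_moves:
  motion:
    - [[0,0,0,0,0.2],[0,0,0,0,0.4],[0,0,0,0,0.45],[0,0,-0.02,0,0.45],[0,0,-0.2,0,0.45]]

```text
t: 26.38
eef_pos: [0.5377, 0.1751, 0.0586]
tcp_rot: [-179.7, 0.0, 103.1]
force: [0.2, -0.4, 0.2]
finger_gap: 0.0384
grip_force: 0.0
```

apply_moves:
  motion:
    - [[0,0,-0.4,0,0.3],[-0.1,0,-0.8,0,0.0],[-0.5,0,-1.0,0,0.0],[-0.8,0,-1.0,0,0.0],[-1.0,0,-1.0,0,0.0]]

```text
t: 26.8
eef_pos: [0.5641, 0.0749, 0.1631]
tcp_rot: [179.8, 0.1, 103.0]
force: [0.3, -0.7, -0.5]
finger_gap: -0.0001
grip_force: 0.0
```

apply_moves:
  motion:
    - [[-0.25,0,0,0,0],[-0.5,0,0,0,0],[-0.75,0,0,0,0.0],[-1,0,0,0,0.0],[-1.0,0,0,0,0.0]]

```text
t: 27.22
eef_pos: [0.5857, -0.0254, 0.1607]
tcp_rot: [-180.0, 0.1, 102.8]
force: [-0.0, -0.9, -0.4]
finger_gap: -0.0001
grip_force: 0.0
```

```bash
python3 tgt.py .5 0 .15 103.1; python3 l2.py 2>/dev/null; python3 - <<'E'
from workcell import r
from d import *
g=r.grab_frame("side");np.savez("side6.npz",**g)
a=np.radians(13.1)
f=load("top6")
for n,F in(("side",g),("top",f)):
    W=cloud(F);hsv=cv2.cvtColor(F["image"],cv2.COLOR_RGB2HSV)
    m=(hsv[...,0]>17)&(hsv[...,0]<32)&(hsv[...,1]>130)&(W[...,2]>.03)&(W[...,0]>.5)&(W[...,0]<.6)&(W[...,1]>.18)&(W[...,1]<.36)
    P=W[m];q=np.c_[P[:,:2]@np.array([[np.cos(a),-np.sin(a)],[np.sin(a),np.cos(a)]]),P[:,2]]
    if len(q): print(n,"clasp",len(q),q.min(0).round(4),q.max(0).round(4),np.percentile(q,[10,50,90],axis=0).round(4).tolist())
W=cloud(g);q=W[(W[...,2]>.05)&(W[...,0]>.38)&(W[...,0]<.72)&(W[...,1]>.15)&(W[...,1]<.4)]
q=np.c_[q[:,:2]@np.array([[np.cos(a),-np.sin(a)],[np.sin(a),np.cos(a)]]),q[:,2]]
for lo in np.arange(.05,.22,.015):
    s=q[(q[:,2]>lo)&(q[:,2]<lo+.015)];print(lo.round(3),len(s),s.min(0).round(3),s.max(0).round(3)) if len(s) else 0
E
```

```text
t 27.2167 pos [ 0.5857 -0.0254  0.1607] [-1.800e+02  1.000e-01  1.028e+02] F [-0.  -0.9 -0.4] gap -0.0001
tx 0.437 ty -0.780 tz 0.107 turn -0.004
round 273 [0.6085 0.1924 0.051 ] (array([609.3, 192.4]), array([53.6, 53.9]), -57.4) slope [0.006 0.009] z 0.051
slipseat 219 [0.5397 0.1752 0.051 ] (array([540. , 175.3]), array([24.2, 74.6]), 12.8) slope [0.033 0.009] z 0.051
bench 497 [0.4709 0.1621 0.0512] (array([469.2, 170.8]), array([ 40.7, 118.1]), 13.0) slope [0.014 0.007] z 0.0512
slip 0 [nan nan nan] (array([0., 0.]), array([0., 0.]), 0.0)
side clasp 193 [0.5546 0.1203 0.1708] [0.5874 0.1434 0.2112] [[0.5583, 0.1313, 0.1736], [0.5708, 0.1338, 0.1856], [0.5828, 0.1404, 0.2079]]
top clasp 66 [0.5571 0.1288 0.1721] [0.6023 0.1412 0.2122] [[0.5588, 0.1296, 0.1765], [0.5694, 0.1311, 0.196], [0.5823, 0.1367, 0.21]]
0.05 470 [0.451 0.032 0.05 ] [0.763 0.145 0.065]
0.065 468 [0.452 0.031 0.065] [0.763 0.146 0.08 ]
0.08 488 [0.45  0.031 0.08 ] [0.763 0.146 0.095]
0.095 393 [0.451 0.14  0.095] [0.689 0.146 0.11 ]
0.11 421 [0.451 0.139 0.11 ] [0.689 0.146 0.125]
0.125 417 [0.452 0.14  0.125] [0.689 0.145 0.14 ]
0.14 439 [0.45 0.14 0.14] [0.689 0.146 0.155]
0.155 464 [0.451 0.128 0.155] [0.69  0.146 0.17 ]
0.17 825 [0.45  0.118 0.17 ] [0.69  0.145 0.185]
0.185 68 [0.556 0.129 0.185] [0.584 0.135 0.199]
0.2 47 [0.555 0.13  0.2  ] [0.583 0.135 0.211]
```

All three stones sit flat with their tops at 0.051. The lid is upright with its outer face at case Y≈0.143 (hinge Y 0.119, Z 0.037), and the clasp stands straight out. Next I go over the lid with the fingers shut.

apply_moves:
  motion:
    - [[0,0.1,-0.3,0,0],[0.1,0.3,-0.6,0,0],[0.2,0.4,-0.9,0,0.0],[0.3,0.55,-0.9,0,0.0],[0.42,0.55,-0.9,0,0.0]]

```text
t: 27.73
eef_pos: [0.6311, 0.0372, 0.253]
tcp_rot: [179.7, -0.0, 103.2]
force: [0.8, 0.6, -0.2]
finger_gap: 0.0002
grip_force: 0.0
```

apply_moves:
  motion:
    - [[0.25,0,0,0,0],[0.5,0,0,0,0],[0.75,0,0,0,0.0],[1.0,0,0,0,0.0],[1.0,0,0,0,0.0]]

```text
t: 28.15
eef_pos: [0.6032, 0.14, 0.2512]
tcp_rot: [-180.0, -0.2, 103.7]
force: [-0.4, 0.8, 0.6]
finger_gap: 0.0003
grip_force: 0.0
```

apply_moves:
  motion:
    - [[0.25,0,0,0,0],[0.5,0,0,0,0],[0.75,0,0,0,0.0],[1.0,0,0,0,0.0],[1.0,0,0,0,0.0]]

```text
t: 28.57
eef_pos: [0.5797, 0.2367, 0.2511]
tcp_rot: [-180.0, -0.2, 103.7]
force: [-1.2, 0.5, 0.8]
finger_gap: 0.0002
grip_force: 0.0
```

apply_moves:
  motion:
    - [[0.25,0,0,0,0],[0.5,0,0,0,0],[0.75,0,0,0,0.0],[1.0,0,0,0,0.0],[1.0,0,0,0,0.0]]

```text
t: 28.98
eef_pos: [0.5564, 0.3333, 0.2509]
tcp_rot: [-179.9, -0.2, 103.6]
force: [-0.5, 0.9, -1.1]
finger_gap: 0.0001
grip_force: 0.0
```

```bash
cat > cf.py <<'E'
import numpy as np
from workcell import r
s=r.state();p=s["eef_pos"];a=np.radians(13.1)
print(s["t"],"X %.4f Y %.4f Z %.4f"%(np.cos(a)*p[0]+np.sin(a)*p[1],-np.sin(a)*p[0]+np.cos(a)*p[1],p[2]),s["tcp_rot"].round(1),s["force"].round(1),s["joints"].round(0))
E
python3 cf.py
```

```text
28.9833 X 0.6175 Y 0.1985 Z 0.2509 [-179.9   -0.2  103.6] [-0.5  0.9 -1.1] [ -3.  24. -43.  81.  16.  82. -32.]
```

apply_moves:
  motion:
    - [[0,0,0.3,0,0],[0,0,0.6,0,0],[0,0,0.9,0,0.0],[0,0,1.0,0,0.0],[0,0,1.0,0,0.0]]

```text
t: 29.4
eef_pos: [0.5589, 0.3257, 0.148]
tcp_rot: [-179.7, 0.1, 103.2]
force: [-0.7, -0.7, 0.5]
finger_gap: -0.0002
grip_force: 0.0
```

apply_moves:
  motion:
    - [[0,0,0,0,0],[-0.05,0,0,0,0],[-0.1,0,0,0,0.0],[-0.15,0,0,0,0.0],[-0.2,0,0,0,0.0]]

```text
t: 29.82
eef_pos: [0.566, 0.3066, 0.1519]
tcp_rot: [179.9, -0.0, 103.1]
force: [0.1, -0.2, 1.0]
finger_gap: 0.0
grip_force: 0.0
```

```bash
python3 cf.py
```

```text
29.8167 X 0.6208 Y 0.1703 Z 0.1519 [179.9  -0.  103.1] [ 0.1 -0.2  1. ] [ -2.  27. -41.  89.  18.  71. -32.]
```

apply_moves:
  motion:
    - [[-0.1,0,0,0,0],[-0.2,0,0,0,0],[-0.3,0,0,0,0.0],[-0.42,0,0,0,0.0],[-0.52,0,0.01,0,0.0]]

```text
t: 30.23
eef_pos: [0.5777, 0.2553, 0.1503]
tcp_rot: [180.0, -0.0, 103.1]
force: [-1.0, 1.4, 3.2]
finger_gap: -0.0001
grip_force: 1.4
```

apply_moves:
  motion:
    - [[-0.07,0,0.01,0,0],[-0.14,0,0.02,0,0],[-0.21,0,0.04,0,0.0],[-0.28,0,0.065,0,0.0],[-0.35,0,0.09,0,0.0]]

```text
t: 30.65
eef_pos: [0.5852, 0.2218, 0.1405]
tcp_rot: [180.0, 0.0, 103.2]
force: [1.1, 1.4, 0.7]
finger_gap: 0.0002
grip_force: 0.8
```

```bash
python3 cf.py
```

```text
30.65 X 0.6203 Y 0.0834 Z 0.1405 [180.    0.  103.2] [1.1 1.4 0.7] [  6.  25. -40.  92.  17.  69. -24.]
```

apply_moves:
  motion:
    - [[-0.06,0,0.03,0,0],[-0.12,0,0.06,0,0],[-0.18,0,0.1,0,0.0],[-0.24,0,0.14,0,0.0],[-0.3,0,0.185,0,0.0]]

```text
t: 31.07
eef_pos: [0.5918, 0.1928, 0.1217]
tcp_rot: [-180.0, -0.0, 103.2]
force: [0.7, 1.7, -0.3]
finger_gap: 0.0
grip_force: 0.6
```

apply_moves:
  motion:
    - [[-0.05,0,0.05,0,0],[-0.1,0,0.11,0,0],[-0.14,0,0.16,0,0.0],[-0.19,0,0.22,0,0.0],[-0.226,0,0.278,0,0.0]]

```text
t: 31.48
eef_pos: [0.597, 0.1706, 0.0938]
tcp_rot: [-180.0, 0.0, 103.1]
force: [0.3, 0.7, 1.3]
finger_gap: -0.0
grip_force: 0.5
```

```bash
python3 cf.py; python3 - <<'E'
from workcell import r
from d import *
g=r.grab_frame("side");np.savez("side7.npz",**g);a=np.radians(13.1);W=cloud(g)
q=W[(W[...,2]>.045)&(W[...,0]>.38)&(W[...,0]<.55)&(W[...,1]>.05)&(W[...,1]<.4)]
q=np.c_[q[:,:2]@np.array([[np.cos(a),-np.sin(a)],[np.sin(a),np.cos(a)]]),q[:,2]];q=q[(q[:,0]>.46)&(q[:,0]<.53)]
for lo in np.arange(-.04,.16,.02):
    s=q[(q[:,1]>lo)&(q[:,1]<lo+.02)]
    if len(s):print(lo.round(3),len(s),np.median(s[:,2]).round(3))
E
```

```text
31.4833 X 0.6202 Y 0.0309 Z 0.0938 [-180.     0.   103.1] [0.3 0.7 1.3] [ 10.  27. -39.  95.  18.  64. -20.]
-0.04 67 0.581
-0.02 234 0.571
0.0 654 0.553
0.02 1107 0.521
0.04 383 0.462
0.06 186 0.078
0.08 193 0.071
0.1 203 0.065
0.12 125 0.058
```

The lid is following (slope about 18°). Slow finish.

apply_moves:
  motion:
    - [[-0.015,0,0.03,0,0],[-0.03,0,0.065,0,0],[-0.045,0,0.1,0,0.0],[-0.06,0,0.13,0,0.0],[-0.077,0,0.163,0,0.0]]

```text
t: 31.95
eef_pos: [0.5988, 0.1641, 0.0781]
tcp_rot: [180.0, -0.0, 103.2]
force: [0.2, 1.5, 0.6]
finger_gap: -0.0004
grip_force: 0.3
```

apply_moves:
  motion:
    - [[-0.01,0,0.035,0,0],[-0.02,0,0.07,0,0],[-0.03,0,0.1,0,0.0],[-0.04,0,0.13,0,0.0],[-0.05,0,0.16,0,0.0]]

```text
t: 32.37
eef_pos: [0.5999, 0.159, 0.0619]
tcp_rot: [-180.0, -0.0, 103.2]
force: [0.2, 0.3, 0.4]
finger_gap: -0.0002
grip_force: 0.3
```

apply_moves:
  motion:
    - [[-0.1,0,0,0,0],[-0.1,0,0.01,0,0],[-0.1,0,0.03,0,0.0],[-0.1,0,0.04,0,0.0],[-0.1,0,0.04,0,0.0]]

```text
t: 32.78
eef_pos: [0.6029, 0.147, 0.0609]
tcp_rot: [180.0, 0.2, 103.0]
force: [-10.3, -7.9, 26.2]
finger_gap: 0.0001
grip_force: 13.0
```

```bash
python3 cf.py
```

```text
32.7833 X 0.6205 Y 0.0065 Z 0.0609 [180.    0.2 103. ] [-10.3  -7.9  26.2] [ 11.  29. -37.  97.  20.  61. -19.]
```

apply_moves:
  motion:
    - [[0,0,-0.2,0,0],[0,0,-0.4,0,0],[-0.2,-0.2,-0.6,0,0.0],[-0.5,-0.5,-0.6,0,0.0],[-0.9,-0.5,-0.6,0,0.0]]

```text
t: 33.2
eef_pos: [0.5701, 0.0518, 0.1191]
tcp_rot: [-179.9, 0.0, 103.5]
force: [1.9, -0.0, -1.0]
finger_gap: -0.0
grip_force: 0.0
```

apply_moves:
  motion:
    - [[-0.3,0,0,0,0],[-0.6,0,0,0,0],[-0.9,0,0,0,0.0],[-1,0,0,0,0.0],[-1,0,0,0,0.0]]

```text
t: 33.62
eef_pos: [0.597, -0.0518, 0.118]
tcp_rot: [-180.0, 0.1, 102.8]
force: [0.5, 0.1, -1.6]
finger_gap: -0.0001
grip_force: 0.0
```

```bash
python3 cf.py; cat > cl.py <<'E'
from workcell import r
from d import *
a=np.radians(13.1);M=np.array([[np.cos(a),-np.sin(a)],[np.sin(a),np.cos(a)]])
for n in("top","side"):
    F=r.grab_frame(n);np.savez(n+"8.npz",**F);W=cloud(F);hsv=cv2.cvtColor(F["image"],cv2.COLOR_RGB2HSV)
    q=np.concatenate([W[...,:2]@M,W[...,2:]],-1)
    m=(hsv[...,0]>17)&(hsv[...,0]<32)&(hsv[...,1]>120)&(abs(q[...,0]-.571)<.03)&(q[...,1]>-.07)&(q[...,1]<.05)
    p=q[m]
    if len(p):print(n,len(p),p.min(0).round(4),p.max(0).round(4),np.median(p,0).round(4))
    L=q[(q[...,0]>.47)&(q[...,0]<.67)&(q[...,1]>.0)&(q[...,1]<.11)&(q[...,2]>.03)&(q[...,2]<.1)]
    if len(L):
        c=np.linalg.lstsq(np.c_[L[:,1],np.ones(len(L))],L[:,2],rcond=None)[0];print("lid",len(L),np.median(L[:,2]).round(4),"slope",c[0].round(4))
    if n=="top": cv2.imwrite("pics/clasp%d.png"%int(r.state()["t"]),cv2.resize(F["image"][110:220,110:250,::-1],(760,597),interpolation=cv2.INTER_CUBIC))
E
python3 cl.py; ls pics
```

```text
33.6167 X 0.5697 Y -0.1857 Z 0.1180 [-1.800e+02  1.000e-01  1.028e+02] [ 0.5  0.1 -1.6] [ 29.  22. -35.  98.  14.  65.   3.]
top 139 [ 5.512e-01 -5.260e-02  3.000e-04] [ 0.5972 -0.0139  0.0625] [ 0.5709 -0.0298  0.052 ]
lid 2559 0.0613 slope 0.0017
side 63 [ 0.5568 -0.0557  0.0482] [ 0.5841 -0.0142  0.0625] [ 0.5696 -0.0404  0.0513]
lid 2205 0.0609 slope 0.0007
clasp33.png
crop1.png
g1.png
p1.png
p2.png
side0.png
top0.png
```

Lid is shut (z 0.061, slope about 0). The clasp sticks straight out at Z 0.051, reaching Y≈-0.053. Now I fold it.

apply_moves:
  motion:
    - [[0.3,0,0,0,0],[0.6,0,0,0,0],[0.9,0,0,0,0.0],[1,0,0,0,0.0],[1,0,0,0,0.0]]

```text
t: 34.13
eef_pos: [0.5726, 0.0562, 0.1187]
tcp_rot: [180.0, -0.1, 103.6]
force: [0.5, 0.0, 0.4]
finger_gap: 0.0002
grip_force: 0.0
```

apply_moves:
  motion:
    - [[0.2,0.01,0.1,0,0],[0.38,0.01,0.2,0,0],[0.38,0.01,0.3,0,0.0],[0.38,0.01,0.4,0,0.0],[0.38,0.01,0.4,0,0.0]]

```text
t: 34.55
eef_pos: [0.5651, 0.0865, 0.0761]
tcp_rot: [-179.8, 0.0, 103.2]
force: [0.3, -0.2, 0.3]
finger_gap: -0.0003
grip_force: 0.0
```

```bash
python3 cf.py
```

```text
34.55 X 0.5701 Y -0.0438 Z 0.0761 [-179.8    0.   103.2] [ 0.3 -0.2  0.3] [ 19.  22. -38. 103.  16.  60. -12.]
```

apply_moves:
  motion:
    - [[-0.02,0,0.06,0,0],[-0.02,0,0.12,0,0],[-0.02,0,0.18,0,0.0],[-0.02,0,0.24,0,0.0],[-0.02,0,0.3,0,0.0]]

```text
t: 34.97
eef_pos: [0.5669, 0.0852, 0.0478]
tcp_rot: [180.0, -0.0, 103.1]
force: [-0.1, 1.4, 3.0]
finger_gap: 0.0001
grip_force: 1.1
```

apply_moves:
  motion:
    - [[0,0,0.05,0,0],[0,0,0.1,0,0],[0,0,0.15,0,0.0],[0,0,0.2,0,0.0],[0,0,0.2,0,0.0]]

```text
t: 35.38
eef_pos: [0.5662, 0.0851, 0.0271]
tcp_rot: [-179.9, -0.0, 103.1]
force: [0.8, 0.1, 0.3]
finger_gap: -0.0002
grip_force: 0.0
```

```bash
python3 cf.py
```

```text
35.3833 X 0.5708 Y -0.0455 Z 0.0271 [-179.9   -0.   103.1] [0.8 0.1 0.3] [ 17.  26. -37. 105.  19.  55. -14.]
```

Now push inward (+Y) about 14 mm.

apply_moves:
  motion:
    - [[0.03,0,0,0,0],[0.06,0,0,0,0],[0.09,0,0,0,0.0],[0.11,0,0,0,0.0],[0.125,0,0,0,0.0]]

```text
t: 35.8
eef_pos: [0.564, 0.0969, 0.0283]
tcp_rot: [-180.0, 0.1, 103.1]
force: [2.1, -7.6, -0.6]
finger_gap: -0.0002
grip_force: 4.2
```

apply_moves:
  motion:
    - [[0.01,0,0,0,0],[0.02,0,0,0,0],[0.02,0,0,0,0.0],[0.02,0,0,0,0.0],[0.02,0,0,0,0.0]]

```text
t: 36.22
eef_pos: [0.564, 0.0969, 0.0283]
tcp_rot: [-180.0, 0.2, 103.0]
force: [2.0, -9.6, 0.4]
finger_gap: 0.0
grip_force: 4.7
```

```bash
python3 cf.py
```

```text
36.2167 X 0.5713 Y -0.0334 Z 0.0283 [-180.     0.2  103. ] [ 2.  -9.6  0.4] [ 16.  26. -37. 105.  19.  55. -16.]
```

It stopped firmly at Y=-0.0334, the predicted flat position. Backing away to check.

apply_moves:
  motion:
    - [[-0.1,0,0,0,0],[-0.25,0,0,0,0],[-0.35,0,-0.3,0,0.0],[-0.5,0,-0.6,0,0.0],[-0.8,0,-1,0,0.0]]

```text
t: 36.63
eef_pos: [0.5795, 0.0289, 0.1222]
tcp_rot: [-179.9, -0.2, 103.4]
force: [1.1, 0.3, 0.2]
finger_gap: 0.0001
grip_force: 0.0
```

apply_moves:
  motion:
    - [[-0.3,0,0,0,0],[-0.6,0,0,0,0],[-0.9,0,0,0,0.0],[-1,0,0,0,0.0],[-1,0,0,0,0.0]]

```text
t: 37.05
eef_pos: [0.6036, -0.0747, 0.1214]
tcp_rot: [180.0, 0.0, 102.9]
force: [-1.2, 0.1, 0.5]
finger_gap: 0.0001
grip_force: 0.0
```

apply_moves:
  motion:
    - [[-0.2,0,0,0,0],[-0.2,0,0,0,0],[-0.2,0,0,0,0.0],[-0.2,0,0,0,0.0],[-0.2,0,0,0,0.0]]

```text
t: 37.47
eef_pos: [0.6077, -0.0884, 0.1216]
tcp_rot: [180.0, -0.0, 103.3]
force: [0.6, 0.2, -0.2]
finger_gap: 0.0003
grip_force: 0.0
```

```bash
python3 cf.py; python3 cl.py; ls pics|grep clasp
```

```text
37.4667 X 0.5718 Y -0.2238 Z 0.1216 [180.   -0.  103.3] [ 0.6  0.2 -0.2] [ 32.  23. -35.  95.  14.  66.   7.]
top 57 [ 0.5517 -0.0242  0.0166] [ 0.5991 -0.0148  0.0627] [ 0.5694 -0.0195  0.0534]
lid 2549 0.0613 slope 0.0004
side 9 [ 0.5583 -0.0194  0.0581] [ 0.5812 -0.0151  0.0615] [ 0.5697 -0.0171  0.0608]
lid 2197 0.0608 slope 0.0007
clasp33.png
clasp37.png
```

View pics/clasp37.png

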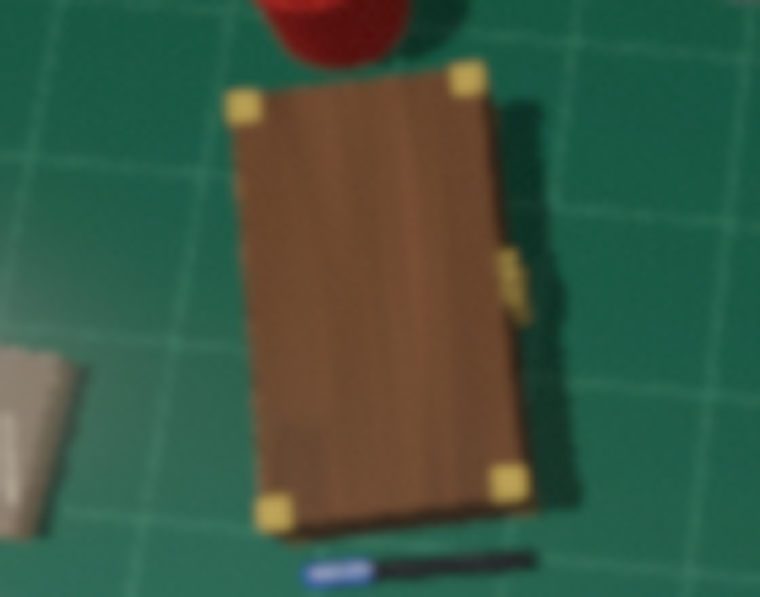

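The lid is closed. The clasp at (513,285) lies flat against the front, reaching only to Y -0.024. The mug at (335,30) and the pen at (420,565) are where they were. Handing in.

```bash
python3 -c "
from workcell import r
print(r.job_done())"
```

```text
the job is handed in; nothing more can be done
None
```

I handed the job in at about 37.5 s: the three stones measured flat in their recesses before I shut the lid, the last camera check showed the lid shut and the clasp flat, and the hand-in returned no verdict.

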